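# Hang a routing template level on the finishing stand

## Robot

A 6-joint arm with a two-finger parallel gripper is mounted at the origin on the work surface. World frame = base frame: x ahead of the robot, y to its left, z up, the work surface at z = 0. Lengths are in mm, angles in degrees, forces in N, time in s.
With the tool pointing down it reaches from about 350 to 850 mm from the base axis. Payload 8.1 kg.
Tool frame: the origin (TCP) lies midway between the tips of the shut fingers; the grasp point (between the pads) lies 19 mm behind it; x points along the fingers, y is the direction in which the jaws open and shut, and the axes are right-handed (so a half turn about x gives the same grasp; the last joint's range is limited). The gripper opens to 85 mm and grips with 20 to 120 N. Pads are 22 mm wide; open, the fingers measure 114 mm over their backs; the gripper's body (76 mm by 85 mm) begins 54 mm behind the grasp point. The pads swing forward as they close: fully open they stand 13 mm farther back than shut.
Start: joints at [60.768, 7.471, 85.268, -0, 87.261, -4.893], TCP at [247.263, 546.687, 231.292] pointing down, gripper open.
Joint ranges: [-169.43, 169.43], [-51.17, 129.36], [1.28, 143.12], [-76.62, 256.62], [0, 156.53], [-152.29, 152.29]. Speed limits (degrees/s): [136.94, 136.94, 159.86, 180, 180, 180].

## Interface

Orientations are given as [roll, pitch, yaw] about the fixed x, y, z axes, in that order (R = Rz(yaw) Ry(pitch) Rx(roll)).
In Python, from bench import r, snapshot, workorder gives the robot as it stands.
- The arm moves only by the tool send_rows, never from a script. Its arguments are lists of equal length, an entry for each row: "offset": the shift along the tool's x, y, z in cm, a list of three; "dr": the turn, a rotation vector about the tool's x, y, z in degrees, a list of three; "grip": the opening in per cent of the stroke, from 0 (shut) to 100 (fully open). In form: {"offset": [[dx, dy, dz], ...], "dr": [[rx, ry, rz], ...], "grip": [grip, ...]}. A call has 1 to 5 rows; each row shifts and turns the commanded pose from where the row before left it, along the tool's axes as they then stand; what a row does not reach is not made up. A row lasts 1/8 s, in which the tool goes at most 62.5 mm and 10.7 degrees, less where a joint would pass 70% of its speed; a pose out of reach is approached as far as the arm can. A call with a gripper value outside its range is refused whole. The fingers move at their own pace and stop on an object; "force" is the grip in N (left out, the last holds). Time passes only in rows, so rows that do not move let the fingers close. It gives the time, the measured TCP pose, the force and the opening at its end, in the units of the state.
- r.sense(): the state, without advancing time (a new reading comes with each control period).
- snapshot(name): name is "side" or "top"; returns a dict with "pixels" (420x560x3 uint8, red, green, blue), "fx", "fy", "cx", "cy" (pixels), "distortion" ([k1, k2, p1, p2, k3] as OpenCV has them; the pictures are not rectified), "world_to_cam" (4x4, takes a point from world to camera coordinates). Camera axes: x right, y up, looking along -z (the intrinsics and any distortion apply to the point x, -y, -z); pixel columns grow to the right and rows downward; lengths in mm; the calibration is good to about 2 mm. A picture is of the moment at which its call begins. There is no depth.
- workorder.hand_in(): hands the job in, once; it reports no verdict.
The state is a dict: "time": time; "joint_pos": joint angles; "qd": joint speeds; "joint_efforts": joint torques, N m; "tool_pos": TCP position; "tcp_rot": TCP orientation; "ft_force": force on the tool from outside, world axes, zero at the start; "wrist_torque": the same for the moment, N m; "finger_gap": finger opening in mm.
Only numpy, scipy, OpenCV 4.12 (cv2) and the standard library are available. Lean on these libraries where they do the work, as an engineer would, in place of code of your own. Each camera call takes 0.05 s, during which the arm holds its last target.

## Task

Ready the plywood routing template for varnishing: take hold of the crank's loose wooden grip sleeve, keep hold of it while you crank the stand's hook all the way up, and hang the template on the hook by the one hole from which it hangs level. Leave it hanging there freely and at rest, and leave the jar, can, sanding block, tape roll and offcut where they are.

Things in the scene. Friction and masses are not known exactly. Their poses are not given: they have to be found in the camera images.
- template: Loose upright L-plate of even 12 mm plywood, 0.11 kg, starting in the rack. Origin: centre of its upper arm; x normal to the plate, y along the arm, z up. Arm: y -90..90, z -25..25 mm. One leg, y 50..90 mm, runs down from it to z -126 mm. Four 22 mm round holes go through the arm along x. Grip the arm's top edge from above between two holes, across the 12 mm.
- hole_a (a point): centre of the template's through hole at y -72, z +5 mm of the template, diameter 22 mm; axes as the template's
- hole_b (a point): centre of the template's through hole at y -24, z +5 mm of the template, diameter 22 mm; axes as the template's
- hole_c (a point): centre of the template's through hole at y +24, z +5 mm of the template, diameter 22 mm; axes as the template's
- hole_d (a point): centre of the template's through hole at y +72, z +5 mm of the template, diameter 22 mm; axes as the template's
- rack: Fixed dark wooden rack, origin centre of its underside, y along its slots. Base 80 x 230 x 15 mm; a pocket with its rim 60 mm up holds the leg's foot at y 50..90 mm; a post at y -76 mm bears the arm's free end 116 mm up, between two cheeks (38 mm over all along x) that rise to 131 mm. Lift the template straight up out of it: 60 mm frees it.
- stand: Fixed finishing stand. Origin: centre of its underside on the table. Base 150 x 320 x 15 mm (x, y, z); a 20 mm square aluminium mast at x +35, y +85 mm, top 235 mm above the table; a grey gearbox with the crank at x 0, y -85 mm. The stand may be at the left or the right of the table.
- crank_axis (a point): Point on the crank's upright (z) turning axis, 105 mm above the table; axes as the stand's
- sleeve_mid (a point): Middle of the upright grip sleeve: a wooden cylinder 25 mm in diameter, 74 mm tall (69 to 143 mm above the table), spinning freely on the crank's pin. It goes round crank_axis on a circle of 55 mm radius; a hand that keeps its own direction can follow it. The crank's steel arm lies below it, 58 to 67 mm above the table.
- sleeve: the same sleeve; origin on its axis at its lower end
- crank (a joint): Crank angle in rad, 0 to 7.5 (hard stop); it grows counter-clockwise seen from above and raises the hook 10.6 mm per rad. It starts between 0 and 1.5; hook fully up is 7.5. It turns with about 3 N at the sleeve and stays where it is left.
- hook_seat (a point): Where to hang: point on the centre line of the hook, a level bar 8 mm in diameter pointing to -x of this point (axes as the stand's; rises with the hook). From here the bar runs 50 mm in +x to the carriage block (32 wide, 36 mm tall) and 25 mm in -x, then bends up 4 mm over its last 8 mm; its round end is 37 mm from here. 215 mm above the table when fully up.
- carriage: The grey block with the hook that slides up and down the mast. Origin on the hook's centre line, 30 mm to the +x side of hook_seat; axes as the stand's.
- jar: bystander: glass jar 68 mm in diameter, 110 mm tall; origin centre of its underside
- can: bystander: tin can 90 mm in diameter, 120 mm tall; origin centre of its underside
- sanding_block: bystander: cork block 100 x 45 x 35 mm lying between rack and stand; origin centre of its underside
- tape: bystander: tape roll 90 mm in diameter, 25 mm tall; origin centre of its underside
- offcut: bystander: flat wooden offcut 70 x 130 x 18 mm; origin centre of its underside
Not all that is in view belongs to the job. Of the things shaped like the template, the plywood one is meant.

How it is judged (in metres and radians):
On the way:
1. the hook has been cranked fully up (value of joint crank above 7.2 rad), for 0.2 s.
At the end, for the whole second after the job is handed in: The hook is fully up (crank above 7.2 rad); the hook bar passes through one of the template's four holes and the template hangs on it within 8 degrees (0.14 rad) of level and upright and is at rest (below 30 mm/s and 0.4 rad/s) (value of joint crank above 7.2 rad and ((x of hole_a in the frame of hook_seat between -0.025 and 0.045 m and y of hole_a in the frame of hook_seat between -0.012 and 0.012 m and z of hole_a in the frame of hook_seat between -0.014 and 0.004 m) or (x of hole_b in the frame of hook_seat between -0.025 and 0.045 m and y of hole_b in the frame of hook_seat between -0.012 and 0.012 m and z of hole_b in the frame of hook_seat between -0.014 and 0.004 m) or (x of hole_c in the frame of hook_seat between -0.025 and 0.045 m and y of hole_c in the frame of hook_seat between -0.012 and 0.012 m and z of hole_c in the frame of hook_seat between -0.014 and 0.004 m) or (x of hole_d in the frame of hook_seat between -0.025 and 0.045 m and y of hole_d in the frame of hook_seat between -0.012 and 0.012 m and z of hole_d in the frame of hook_seat between -0.014 and 0.004 m)) and angle between template's own z axis and vertical below 0.14 rad and contact force between template and carriage above 0.2 N and linear speed of template below 0.03 m/s and angular speed of template below 0.4 rad/s); the robot touches nothing.
It fails at once if the crank turns (faster than 0.8 rad/s) while the fingers do not touch its grip sleeve (velocity of joint crank above 0.8 rad/s and contact force between the fingers and sleeve below 0.05 N).
It fails at once if a bystander (jar, can, sanding block, tape roll, offcut) is moved more than 30 mm (distance of any of jar, can, sanding_block, tape, offcut from where it was at the start of the episode above 0.03 m).
It also fails if it takes over 70 s, if anything falls off the work surface, if the arm or the gripper's body presses on something with over 40 N, if the wrist force passes 120 N, or if a joint passes its speed limit or range.

## Working session

There is one attempt and no reset: what is moved stays moved. The work goes in short steps, Python scripts to look and compute and a tool call to move; the robot and the scene stay as the last step left them, time stands still between calls to the robot, and variables do not carry over. Pictures are saved under pics/ and viewed, and the job is handed in when it is done.

Besides the shell and the picture viewer there is one more tool, called after "Call:" as a command line: name --argument value ..., lists and objects as JSON in quotes. send_rows: Moves the arm, as the interface text tells. Its arguments: {"type":"object","properties":{"offset":{"type":"array","items":{"type":"array","items":{"type":"number"}}},"dr":{"type":"array","items":{"type":"array","items":{"type":"number"}}},"grip":{"type":"array","items":{"type":"number"}},"force":{"type":"number"}},"required":["offset","dr","grip"]}

```bash
mkdir -p pics; ls; cat > h.py <<'E'
import numpy as np,cv2,pickle
from bench import r,snapshot,workorder
def snap(n,tag):
    s=snapshot(n); pickle.dump(s,open(f'pics/{tag}.pkl','wb'))
    cv2.imwrite(f'pics/{tag}.png',cv2.cvtColor(s['pixels'],cv2.COLOR_RGB2BGR)); return s
def load(tag): return pickle.load(open(f'pics/{tag}.pkl','rb'))
def K(s): return np.array([[s['fx'],0,s['cx']],[0,s['fy'],s['cy']],[0,0,1.]]),np.array(s['distortion'],float)
def ray(s,uv):
    k,d=K(s); p=cv2.undistortPoints(np.array([[uv]],float),k,d)[0,0]
    M=np.array(s['world_to_cam']); R=M[:3,:3]; o=-R.T@M[:3,3]
    v=R.T@np.array([p[0],-p[1],-1]); return o,v/np.linalg.norm(v)
def onz(s,uv,z):
    o,v=ray(s,uv); return o+v*(z-o[2])/v[2]
def onplane(s,uv,p0,n):
    o,v=ray(s,uv); return o+v*(np.dot(np.array(p0)-o,n)/np.dot(v,n))
def tri(s1,u1,s2,u2):
    o1,v1=ray(s1,u1);o2,v2=ray(s2,u2)
    A=np.stack([v1,-v2],1); t=np.linalg.lstsq(A,o2-o1,rcond=None)[0]
    a=o1+v1*t[0];b=o2+v2*t[1]; return (a+b)/2,np.linalg.norm(a-b)
def proj(s,P):
    k,d=K(s);M=np.array(s['world_to_cam']);P=np.atleast_2d(P).astype(float)
    c=P@M[:3,:3].T+M[:3,3]; c=c*[1,-1,-1]
    return cv2.projectPoints(c,np.zeros(3),np.zeros(3),k,d)[0][:,0]
def crop(s,x0,y0,x1,y1,f,name):
    c=s['pixels'][y0:y1,x0:x1]; c=cv2.resize(c,None,fx=f,fy=f,interpolation=cv2.INTER_CUBIC)
    cv2.imwrite(f'pics/{name}.png',cv2.cvtColor(c,cv2.COLOR_RGB2BGR))
E
python3 - <<'E'
from h import *
np.set_printoptions(suppress=True,precision=3)
for n in('side','top'):
    s=snap(n,n+'0'); M=np.array(s['world_to_cam']);print(n,-M[:3,:3].T@M[:3,3],-M[2,:3],s['fx'],s['distortion'])
print(r.sense())
E
```

```text
pics
side [ 539.029 1021.774 1232.6  ] [ 0.025 -0.678 -0.735] 541.6565896105462 [-0.183  0.     0.     0.     0.   ]
top [ 475.824   -8.814 1242.534] [ 0.063 -0.023 -0.998] 491.1874639113568 [0.062 0.    0.    0.    0.   ]
{'time': 0.1, 'joint_pos': array([60.769,  7.512, 85.323, -0.001, 87.263, -4.895]), 'qd': array([-0.03 , -0.087, -0.082, -0.029, -0.081, -0.022]), 'joint_efforts': array([  0.001, -57.095, -50.194,  -0.   ,   0.008,  -0.   ]), 'tool_pos': array([247.005, 546.244, 230.332]), 'tcp_rot': array([ -94.591,   89.902, -118.927]), 'ft_force': array([0.039, 0.235, 0.415]), 'wrist_torque': array([-0.028,  0.014, -0.058]), 'finger_gap': 85.96442571662244}
```

View pics/side0.png

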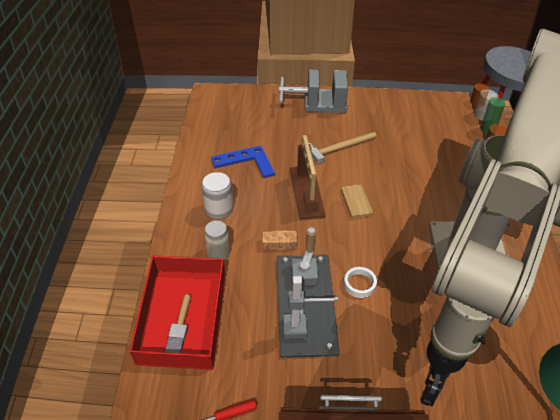

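View pics/top0.png

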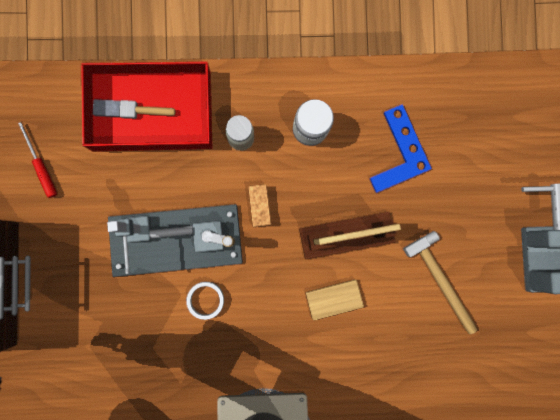

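Candidates for the template: the plywood plate in the rack (top 355,236; side 309,168), and the blue L lying flat (top 408,150; side 245,160). The plywood one in the rack fits the description. For the sleeve there is only the upright wooden cylinder on the crank (top ~222,239; side ~311,240). I'll check these in close crops.

```bash
python3 - <<'E'
from h import *
a=load('side0');b=load('top0')
crop(a,260,120,380,240,5,'c1');crop(a,260,220,380,370,5,'c2');crop(b,100,190,260,290,5,'c3');crop(b,280,190,420,280,5,'c4')
E
```

```text
(no output)
```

View pics/c1.png

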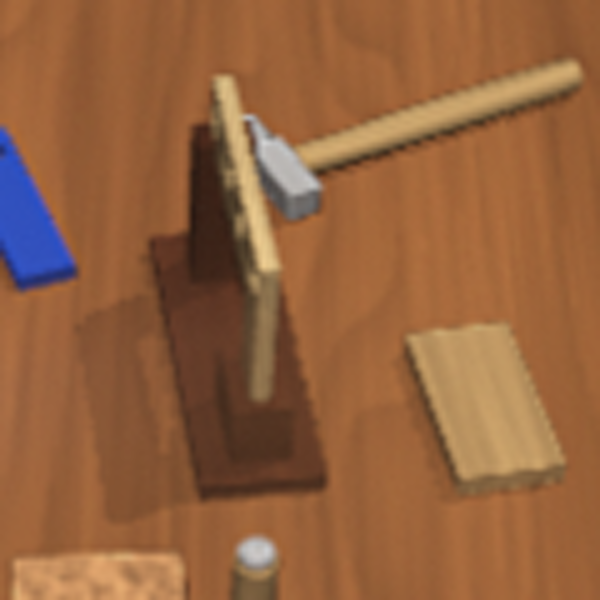

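View pics/c2.png

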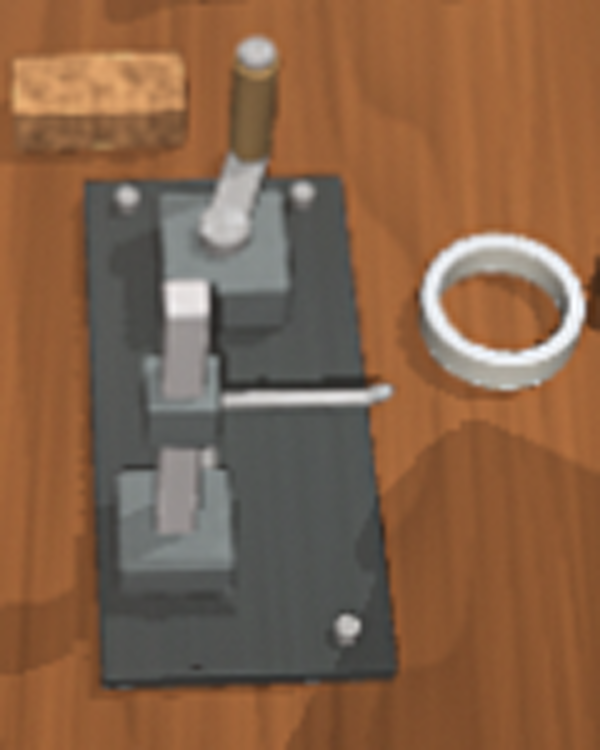

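View pics/c3.png

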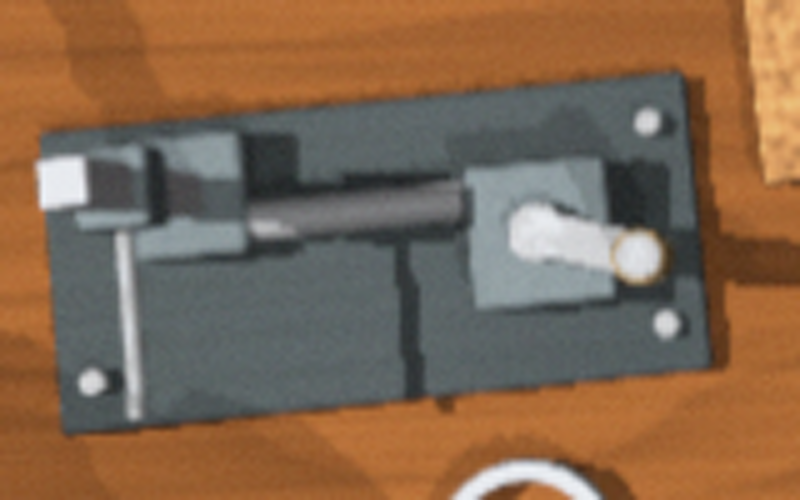

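View pics/c4.png

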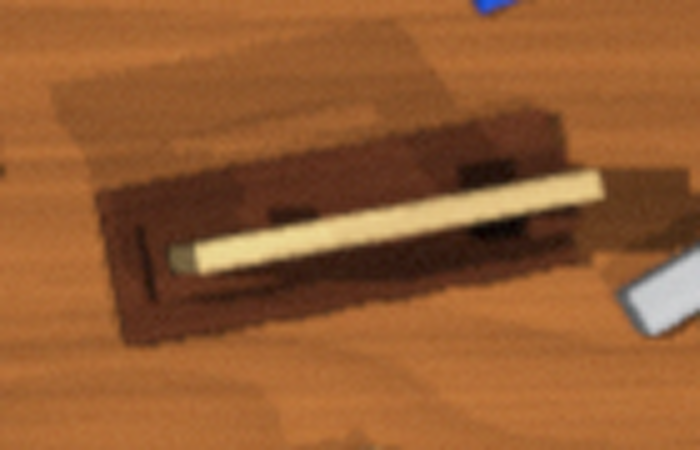

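```bash
cat > m.py <<'E'
from h import *
np.set_printoptions(suppress=True,precision=1)
b=load('top0');a=load('side0')
f=lambda x,y:(x/5-.4+100,y/5-.4+190)
C=[onz(b,f(*p),15) for p in[(42,133),(682,72),(710,368),(68,433)]]
fs=lambda x,y:(x/5-.4+260,y/5-.4+220)
D=[onz(a,fs(*p),15) for p in[(103,680),(85,180),(340,178),(397,677)]]
for X in(C,D):
    X=np.array(X);print([np.linalg.norm(X[i]-X[(i+1)%4]) for i in range(4)],X.mean(0)); 
    v=(X[0]+X[3]-X[1]-X[2])/2; print('yaw',np.degrees(np.arctan2(-v[0],v[1])))
cap,e=tri(b,f(637,255),a,fs(256,48));print('cap',cap,e, onz(b,f(637,255),145),onz(a,fs(256,50),145))
# mast top, hook tip
print('masttop',onz(b,f(62,182),235),onz(a,fs(187,298),235))
print('tip',tri(b,f(133,413),a,fs(384,390)))
# template
g=lambda x,y:(x/5-.4+280,y/5-.4+190)
gs=lambda x,y:(x/5-.4+260,y/5-.4+120)
# arm top z = 116+50=166
T=[onz(b,g(*p),166) for p in[(195,243),(600,170),(604,198),(199,273)]]
print(np.array(T)); T=np.array(T);print(T.mean(0),np.linalg.norm(T[0]-T[1]),np.linalg.norm(T[1]-T[2]))
v=(T[0]+T[3]-T[1]-T[2])/2; print('yaw',np.degrees(np.arctan2(-v[0],v[1])))
S=np.array([onz(a,gs(*p),166) for p in[(250,275),(213,78),(232,76),(278,268)]]);print(S,S.mean(0))
v=(S[0]+S[3]-S[1]-S[2])/2; print('yaw',np.degrees(np.arctan2(-v[0],v[1])))
R=np.array([onz(b,g(*p),15) for p in[(97,192),(560,112),(590,255),(125,347)]]);print('rack',R.mean(0),np.linalg.norm(R[0]-R[1]),np.linalg.norm(R[1]-R[2]))
E
python3 m.py
```

```text
[np.float64(316.5228934746604), np.float64(148.14674792926922), np.float64(315.13259654236043), np.float64(148.05405333895467)] [491.8 204.4  15. ]
yaw 3.8683955726185917
[np.float64(320.95216788564176), np.float64(146.94433132044205), np.float64(321.5886893579809), np.float64(147.50938010188855)] [494.3 204.9  15. ]
yaw 4.069058333183558
cap [486.   66.8 154.8] 3.024874337179359 [484.5  67.6 145. ] [487.   59.5 145. ]
masttop [520.6 292.5 235. ] [522.6 291.  235. ]
tip (array([424.6, 285.7, 158.5]), np.float64(3.371198507893899))
[[ 483.6 -134.4  166. ]
 [ 510.5 -313.4  166. ]
 [ 498.2 -314.6  166. ]
 [ 470.5 -135.7  166. ]]
[ 490.7 -224.5  166. ] 181.00574582346388 12.386316575436453
yaw 8.6770514032286
[[ 491.3 -134.3  166. ]
 [ 514.3 -315.3  166. ]
 [ 502.4 -317.8  166. ]
 [ 475.  -141.   166. ]] [ 495.8 -227.1  166. ]
yaw 8.029931383665842
rack [ 491.  -226.4   15. ] 235.98624203095244 72.88885635509997
```

```bash
cat >> h.py <<'E'
from scipy.spatial.transform import Rotation as Ro
def pose():
    q=r.sense(); return np.array(q['tool_pos']),Ro.from_euler('xyz',q['tcp_rot'],degrees=True),q
def go(target,Rt=None):
    "print tool-frame offset cm & rotvec deg"
    p,R,q=pose(); o=R.inv().apply(np.array(target)-p)/10
    print('tool axes\n',R.as_matrix().T.round(3)); print('offset cm',o.round(2), end=' ')
    if Rt is not None: print('rotvec',(R.inv()*Rt).as_rotvec(degrees=True).round(2))
    else: print()
def down(yaw,flip=False): # tool x down, tool y at world direction yaw
    c,s=np.cos(np.radians(yaw)),np.sin(np.radians(yaw)); x=np.array([0,0,-1.]);y=np.array([c,s,0]);return Ro.from_matrix(np.stack([x,y,np.cross(x,y)],1))
E
python3 - <<'E'
from h import *
for y in(0,4,180): go([486,66.8,230],down(y))
b=load('top0'); print(onz(b,(239,124),110),onz(b,(314,108),120))
E
```

```text
tool axes
 [[-0.001 -0.002 -1.   ]
 [ 0.412  0.911 -0.002]
 [ 0.911 -0.412 -0.   ]]
offset cm [  0.09 -33.84  41.53] rotvec [6.566e+01 5.000e-02 9.000e-02]
tool axes
 [[-0.001 -0.002 -1.   ]
 [ 0.412  0.911 -0.002]
 [ 0.911 -0.412 -0.   ]]
offset cm [  0.09 -33.84  41.53] rotvec [6.166e+01 5.000e-02 9.000e-02]
tool axes
 [[-0.001 -0.002 -1.   ]
 [ 0.412  0.911 -0.002]
 [ 0.911 -0.412 -0.   ]]
offset cm [  0.09 -33.84  41.53] rotvec [-1.1434e+02 -1.0000e-01  6.0000e-02]
[755.15476543  35.3721678  110.        ] [ 785.75093715 -139.70595005  120.        ]
```

Call:
send_rows --offset '[[-1, 0, 0], [-1, 0, 0], [-1, 0, 0], [0, 0, 3], [0, 0, 4]]' --dr '[[10, 0, 0], [10, 0, 0], [10, 0, 0], [10, 0, 0], [10, 0, 0]]' --grip '[100, 100, 100, 100, 100]'

```text
time: 0.72
tool_pos: [282.1, 485.8, 260.7]
tcp_rot: [-50.0, 90.0, -124.6]
ft_force: [0.8, 0.1, 0.6]
finger_gap: 85.4
```

```bash
python3 -c "
from h import *
go([486,66.8,230],down(2));print(pose()[2]['joint_pos'],pose()[0])"
```

```text
tool axes
 [[-0.    -0.001 -1.   ]
 [ 0.964  0.266 -0.001]
 [ 0.266 -0.964  0.001]]
offset cm [ 3.09  8.53 45.82] rotvec [13.41  0.03  0.03]
[ 5.46337641e+01  9.85472673e-01  8.90203490e+01 -6.14428815e-04
  9.00401753e+01  3.92231310e+01] [282.06065469 485.84565277 260.68929444]
```

Call:
send_rows --offset '[[0, 1, 5], [0, 1, 5], [0, 1, 5], [0, 1, 5], [0, 1, 5]]' --dr '[[0, 0, 0], [0, 0, 0], [0, 0, 0], [0, 0, 0], [0, 0, 0]]' --grip '[100, 100, 100, 100, 100]'

```text
time: 1.35
tool_pos: [398.0, 257.4, 260.9]
tcp_rot: [-72.3, 90.0, -146.6]
ft_force: [1.4, -0.6, -0.0]
finger_gap: 85.7
```

Call:
send_rows --offset '[[0, 1, 5], [0, 1, 5], [0, 1, 5], [0, 0.5, 5], [0, 0, 0]]' --dr '[[0, 0, 0], [0, 0, 0], [0, 0, 0], [6.5, 0, 0], [6.9, 0, 0]]' --grip '[100, 100, 100, 100, 100]'

```text
time: 1.98
tool_pos: [486.0, 72.6, 260.6]
tcp_rot: [-48.1, 89.9, -136.3]
ft_force: [-0.7, 0.7, -0.0]
finger_gap: 85.3
```

```bash
python3 -c "
from h import *
go([486,66.5,93],down(2));print(pose()[2]['joint_pos'],pose()[0])
snap('top','t1');snap('side','s1')
s=load('side0');s=load('s1');crop(s,220,160,420,340,4,'s1c')"
```

```text
tool axes
 [[-0.001 -0.001 -1.   ]
 [ 1.     0.031 -0.001]
 [ 0.031 -1.     0.001]]
offset cm [16.76  0.    0.6 ] rotvec [-0.22  0.05  0.06]
[ 2.55978743e+00 -1.01231372e+01  9.95452519e+01 -5.20402869e-02
  9.06374396e+01  7.78248461e-01] [485.97979158  72.64593132 260.63893496]
```

View pics/s1c.png

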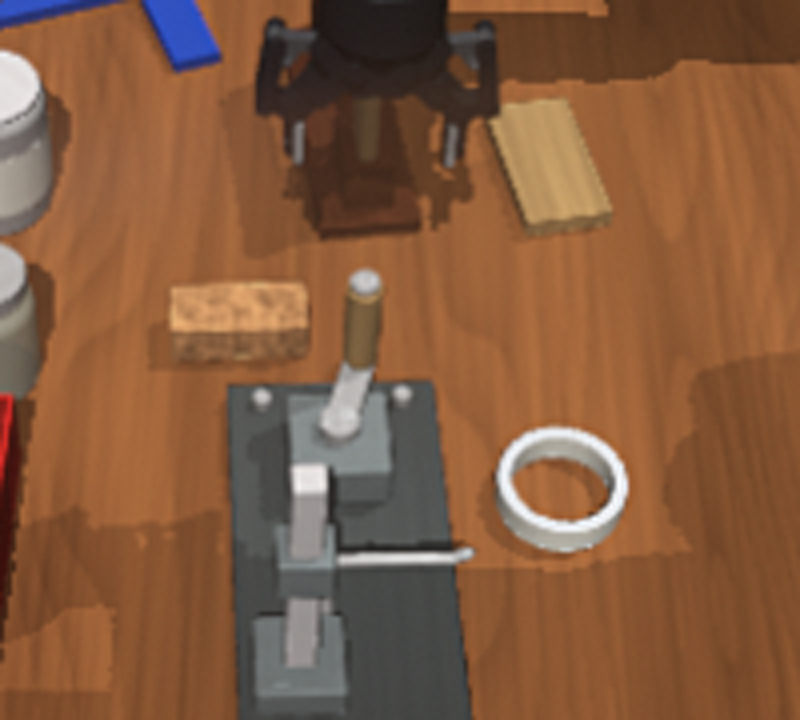

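View pics/t1.png

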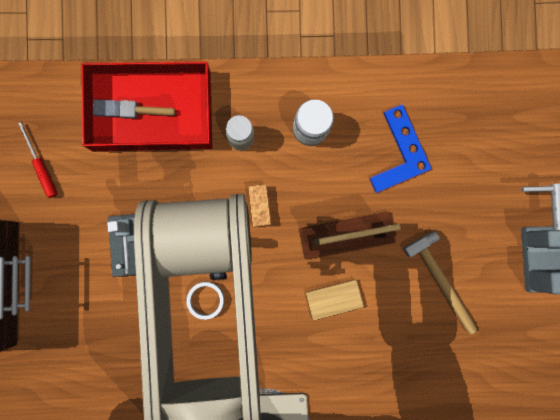

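Call:
send_rows --offset '[[2, 0, 0.6], [4, 0, 0], [4, 0, 0], [4, 0, 0], [2.5, 0, 0]]' --dr '[[0, 0, 0], [0, 0, 0], [0, 0, 0], [0, 0, 0], [0, 0, 0]]' --grip '[100, 100, 100, 100, 100]'

```text
time: 2.7
tool_pos: [483.1, 70.3, 92.3]
tcp_rot: [-89.2, 89.8, -176.7]
ft_force: [0.4, -0.0, -0.1]
finger_gap: 85.4
```

```bash
python3 -c "
from h import *
q=pose()[2];print(q['tool_pos'],q['ft_force'])
s=snap('side','s2');crop(s,260,180,380,320,5,'s2c')"
```

```text
[483.052293    70.34104755  92.31500792] [ 0.36226229 -0.0434315  -0.13509279]
```

View pics/s2c.png

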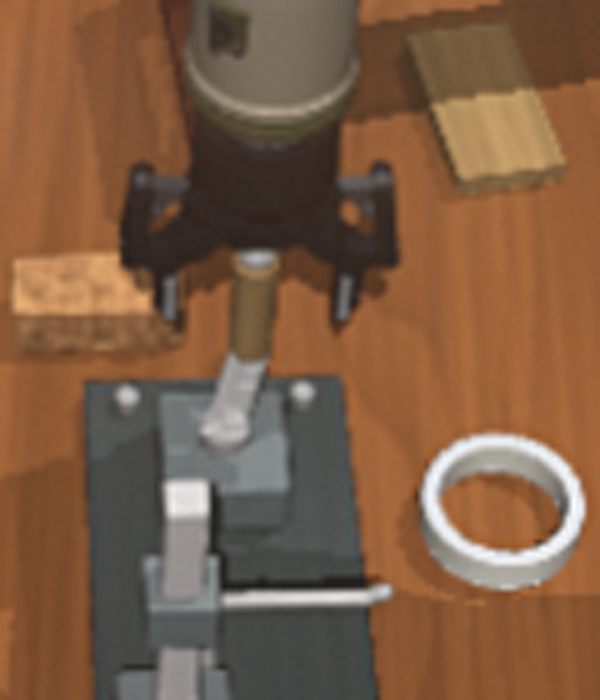

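Call:
send_rows --offset '[[0, 0.1, 0.4], [0, 0, 0], [0, 0, 0], [0, 0, 0], [0, 0, 0]]' --dr '[[0, 0, 0], [0, 0, 0], [0, 0, 0], [0, 0, 0], [0, 0, 0]]' --grip '[100, 30, 10, 10, 10]' --force 40

```text
time: 3.38
tool_pos: [487.0, 65.9, 97.1]
tcp_rot: [76.9, 90.0, -10.9]
ft_force: [-1.8, -0.9, 4.0]
finger_gap: 24.0
```

Call:
send_rows --offset '[[0, 0, 0], [0, 0, 0], [0, 0, 0]]' --dr '[[0, 0, 0], [0, 0, 0], [0, 0, 0]]' --grip '[10, 10, 10]'

```text
time: 3.75
tool_pos: [487.0, 65.9, 97.1]
tcp_rot: [76.0, 90.0, -11.8]
ft_force: [-2.7, -0.4, 6.1]
finger_gap: 23.7
```

```bash
python3 -c "
from h import *
q=pose()[2];print(q['tool_pos'],q['ft_force'],q['finger_gap'],q['joint_pos'])
go(q['tool_pos'])
s=snap('side','s3');crop(s,260,180,380,320,5,'s3c')"
```

```text
[487.03831332  65.89934831  97.09639063] [-2.69043858 -0.36706365  6.0702267 ] 23.700685643729248 [ 1.73204285e+00 -3.24105013e+00  1.10690854e+02 -8.49905366e-03
  7.25164578e+01 -5.32014495e-01]
tool axes
 [[ 0.001 -0.    -1.   ]
 [ 0.999  0.04   0.001]
 [ 0.04  -0.999  0.   ]]
offset cm [0. 0. 0.]
```

View pics/s3c.png

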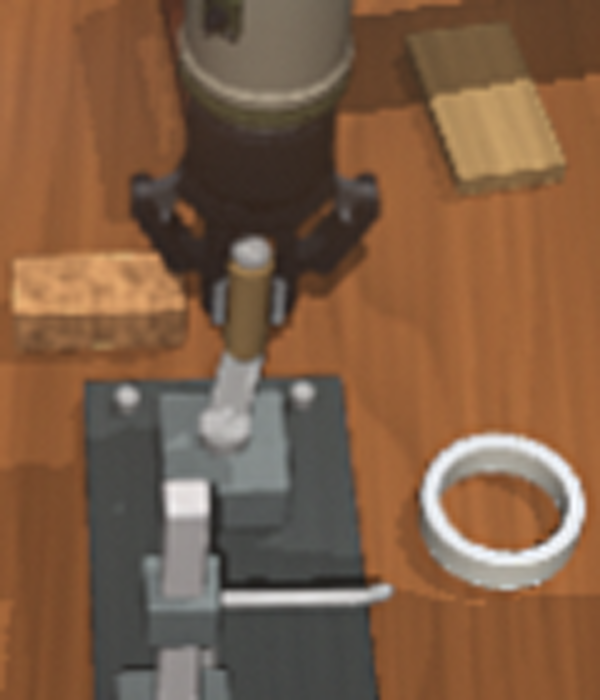

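```bash
cat > ck.py <<'E'
from h import *
import sys
def table(step,n,ax=(499,119.9),z=None):
    p,R,q=pose(); v=p[:2]-ax; th=np.arctan2(v[1],v[0]); print('r',np.hypot(*v).round(1),'th',np.degrees(th).round(1),q['ft_force'].round(1),p.round(1))
    cur=p.copy()
    for i in range(1,n+1):
        t=th+np.radians(step)*i; tg=np.array([ax[0]+55*np.cos(t),ax[1]+55*np.sin(t),p[2]])
        print(i,(R.inv().apply(tg-cur)/10).round(2)); cur=tg
if __name__=='__main__': table(float(sys.argv[1]),int(sys.argv[2]))
E
python3 ck.py 12 5
```

```text
r 55.3 th -102.5 [-3.1 -0.6  5.8] [487.   65.9  97.1]
1 [0.   1.14 0.15]
2 [ 0.    1.15 -0.07]
3 [ 0.    1.11 -0.3 ]
4 [ 0.    1.02 -0.53]
5 [ 0.    0.89 -0.73]
```

Call:
send_rows --offset '[[0, 1.14, 0.15], [0, 1.15, -0.07], [0, 1.11, -0.3]]' --dr '[[0, 0, 0], [0, 0, 0], [0, 0, 0]]' --grip '[10, 10, 10]'

```text
time: 4.18
tool_pos: [520.8, 69.9, 97.0]
tcp_rot: [-149.2, 90.0, 123.0]
ft_force: [-6.4, 4.1, 7.5]
finger_gap: 24.1
```

```bash
python3 ck.py 12 5;python3 -c "
from h import *
s=snap('side','s4');crop(s,260,180,380,320,5,'s4c')"
```

```text
r 54.6 th -66.4 [-6.4  4.1  7.5] [520.8  69.9  97. ]
1 [-0.    1.04 -0.49]
2 [ 0.    0.89 -0.73]
3 [ 0.    0.72 -0.9 ]
4 [ 0.    0.52 -1.03]
5 [ 0.    0.29 -1.11]
```

View pics/s4c.png

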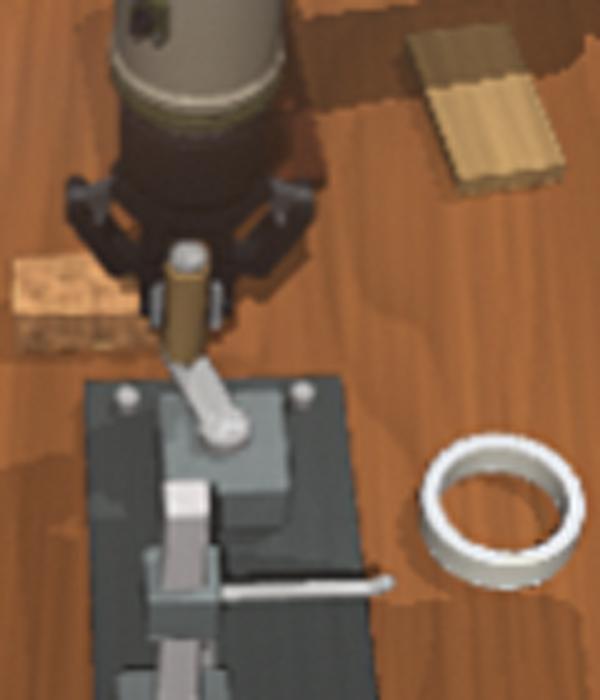

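Call:
send_rows --offset '[[0, 1.04, -0.49], [0, 0.89, -0.73], [0, 0.72, -0.9], [0, 0.52, -1.03], [0, 0.29, -1.11]]' --dr '[[0, 0, 0], [0, 0, 0], [0, 0, 0], [0, 0, 0], [0, 0, 0]]' --grip '[10, 10, 10, 10, 10]'

```text
time: 4.85
tool_pos: [552.5, 113.6, 96.9]
tcp_rot: [-80.6, 89.8, -168.3]
ft_force: [-13.0, -2.3, 12.8]
finger_gap: 24.2
```

```bash
python3 ck.py 12 10
```

```text
r 53.8 th -6.7 [-13.   -2.3  12.8] [552.5 113.6  96.9]
1 [-0.    0.17 -1.13]
2 [-0.   -0.18 -1.14]
3 [ 0.   -0.41 -1.07]
4 [ 0.   -0.63 -0.96]
5 [ 0.   -0.81 -0.81]
6 [ 0.   -0.96 -0.63]
7 [ 0.   -1.07 -0.41]
8 [ 0.   -1.14 -0.18]
9 [ 0.   -1.15  0.06]
10 [ 0.   -1.11  0.3 ]
```

Call:
send_rows --offset '[[-0.05, -0.07, -1.13], [-0.05, -0.2, -1.14], [0, -0.41, -1.07], [0, -0.63, -0.96], [0, -0.81, -0.81]]' --dr '[[0, 0, 0], [0, 0, 0], [0, 0, 0], [0, 0, 0], [0, 0, 0]]' --grip '[10, 10, 10, 10, 10]'

```text
time: 5.48
tool_pos: [530.1, 164.3, 97.3]
tcp_rot: [105.7, 90.0, 18.0]
ft_force: [2.8, -2.9, -1.9]
finger_gap: 24.3
```

```bash
sed -i 's/ax=(499,119.9)/ax=(497.8,119.9)/' ck.py; python3 ck.py 12 5
```

```text
r 54.9 th 54.0 [ 2.8 -2.9 -1.9] [530.1 164.3  97.3]
1 [-0.   -0.97 -0.62]
2 [-0.   -1.08 -0.4 ]
3 [-0.   -1.14 -0.17]
4 [-0.   -1.15  0.07]
5 [-0.   -1.11  0.31]
```

Forces are low, so I'll continue.

Call:
send_rows --offset '[[0, -0.97, -0.62], [0, -1.08, -0.4], [0, -1.14, -0.17], [0, -1.15, 0.07], [0, -1.11, 0.31]]' --dr '[[0, 0, 0], [0, 0, 0], [0, 0, 0], [0, 0, 0], [0, 0, 0]]' --grip '[10, 10, 10, 10, 10]'

```text
time: 6.1
tool_pos: [474.5, 170.0, 97.3]
tcp_rot: [-160.6, 89.9, 111.7]
ft_force: [3.7, 1.7, -3.7]
finger_gap: 24.2
```

```bash
 python3 ck.py 12 5
```

```text
r 55.2 th 114.9 [ 3.7  1.7 -3.7] [474.5 170.   97.3]
1 [-0.   -1.    0.57]
2 [-0.   -0.87  0.75]
3 [-0.   -0.7   0.91]
4 [-0.   -0.49  1.04]
5 [-0.   -0.27  1.12]
```

Call:
send_rows --offset '[[0, -1.0, 0.57], [0, -0.87, 0.75], [0, -0.7, 0.91], [0, -0.49, 1.04], [0, -0.27, 1.12]]' --dr '[[0, 0, 0], [0, 0, 0], [0, 0, 0], [0, 0, 0], [0, 0, 0]]' --grip '[10, 10, 10, 10, 10]'

```text
time: 6.72
tool_pos: [442.6, 124.3, 97.2]
tcp_rot: [-114.8, 89.9, 157.5]
ft_force: [0.8, 3.5, -1.0]
finger_gap: 24.1
```

```bash
 python3 ck.py 12 5
```

```text
r 55.4 th 175.4 [ 0.8  3.5 -1. ] [442.6 124.3  97.2]
1 [-0.    0.02  1.15]
2 [-0.    0.22  1.13]
3 [-0.    0.45  1.06]
4 [-0.    0.66  0.94]
5 [-0.    0.84  0.78]
```

Call:
send_rows --offset '[[0, 0.02, 1.15], [0, 0.22, 1.13], [0, 0.45, 1.06], [0, 0.66, 0.94]]' --dr '[[0, 0, 0], [0, 0, 0], [0, 0, 0], [0, 0, 0]]' --grip '[10, 10, 10, 10]'

```text
time: 7.22
tool_pos: [458.1, 81.4, 97.2]
tcp_rot: [-85.2, 89.9, -173.0]
ft_force: [-2.0, 3.4, 1.3]
finger_gap: 24.1
```

```bash
 python3 ck.py 6 5; python3 -c "
from h import *
s=snap('side','s5');crop(s,260,180,380,320,5,'s5c')"
```

```text
r 55.3 th -135.9 [-2.   3.4  1.3] [458.1  81.4  97.2]
1 [-0.    0.43  0.39]
2 [-0.    0.45  0.36]
3 [-0.    0.48  0.31]
4 [-0.    0.51  0.26]
5 [-0.    0.54  0.21]
```

View pics/s5c.png

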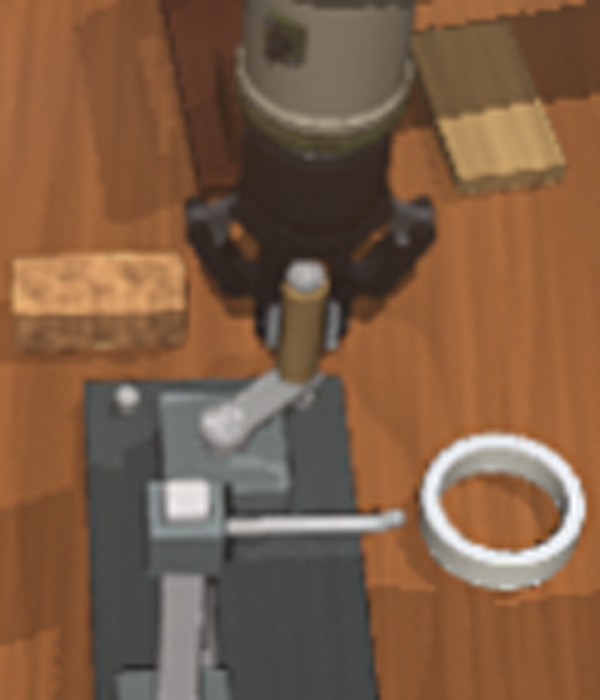

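```bash
 python3 -c "
from h import *
for t,p in(('side0',(384,390)),('s5',(397,517))):
    s=load(t); o=220 if t=='side0' else 180
    print(onplane(s,(p[0]/5-.4+260,p[1]/5-.4+o),[0,285.5,0],[0,1,0]))"
```

```text
[426.2650783  285.5        158.28277779]
[425.34951474 285.5        217.87719833]
```

Call:
send_rows --offset '[[0, 0.28, 0.27], [0, 0.29, 0.25]]' --dr '[[0, 0, 0], [0, 0, 0]]' --grip '[10, 10]'

```text
time: 7.52
tool_pos: [464.1, 76.4, 97.2]
tcp_rot: [-63.1, 89.8, -150.9]
ft_force: [-6.3, -3.4, 5.3]
finger_gap: 24.0
```

```bash
 python3 ck.py 6 5
```

```text
r 55.1 th -127.8 [-6.3 -3.4  5.3] [464.1  76.4  97.2]
1 [-0.    0.46  0.34]
2 [-0.    0.49  0.3 ]
3 [-0.    0.52  0.24]
4 [-0.    0.54  0.19]
5 [-0.    0.56  0.13]
```

Call:
send_rows --offset '[[0, 0.3, 0.23], [0, 0.31, 0.22]]' --dr '[[0, 0, 0], [0, 0, 0]]' --grip '[10, 10]'

```text
time: 7.78
tool_pos: [470.5, 72.1, 97.2]
tcp_rot: [-57.6, 89.9, -145.3]
ft_force: [-5.8, -3.1, 4.2]
finger_gap: 23.7
```

```bash
 python3 ck.py 6 5
```

```text
r 55.0 th -119.8 [-5.8 -3.1  4.2] [470.5  72.1  97.2]
1 [-0.    0.51  0.28]
2 [-0.    0.53  0.23]
3 [-0.    0.55  0.17]
4 [-0.    0.57  0.11]
5 [-0.    0.57  0.05]
```

Call:
send_rows --offset '[[0, 0.51, 0.28], [0, 0.53, 0.23]]' --dr '[[0, 0, 0], [0, 0, 0]]' --grip '[10, 10]'

```text
time: 8.02
tool_pos: [481.2, 67.4, 97.2]
tcp_rot: [-55.0, 89.9, -142.7]
ft_force: [-3.7, -3.1, 4.3]
finger_gap: 24.0
```

```bash
 python3 ck.py 6 5;python3 -c "
from h import *
s=snap('side','s6');crop(s,260,180,380,320,5,'s6c')"
```

```text
r 55.0 th -107.5 [-3.7 -3.1  4.3] [481.2  67.4  97.2]
1 [-0.    0.55  0.16]
2 [-0.    0.57  0.11]
3 [-0.    0.57  0.05]
4 [-0.    0.58 -0.01]
5 [-0.    0.57 -0.07]
```

View pics/s6c.png

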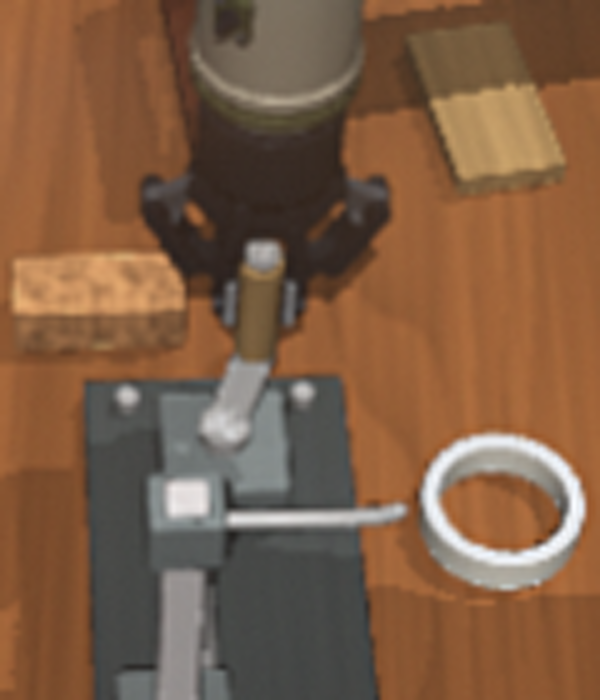

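Call:
send_rows --offset '[[0, 0.55, 0.16], [0, 0.57, 0.11]]' --dr '[[0, 0, 0], [0, 0, 0]]' --grip '[10, 10]'

```text
time: 8.32
tool_pos: [484.2, 66.5, 96.4]
tcp_rot: [-93.1, 88.8, 179.1]
ft_force: [-66.5, 2.2, 52.5]
finger_gap: 24.2
```

```bash
 python3 ck.py 6 5
```

```text
r 55.1 th -104.3 [-66.5   2.2  52.5] [484.2  66.5  96.4]
1 [-0.01  0.56  0.13]
2 [-0.01  0.57  0.08]
3 [-0.01  0.58  0.02]
4 [-0.01  0.57 -0.04]
5 [-0.01  0.57 -0.1 ]
```

Call:
send_rows --offset '[[0, -0.4, -0.1], [0, -0.4, -0.1], [0, 0, 0], [0, 0, 0]]' --dr '[[0, 0, 0], [0, 0, 0], [0, 0, 0], [0, 0, 0]]' --grip '[10, 10, 10, 10]'

```text
time: 8.82
tool_pos: [482.5, 67.1, 97.0]
tcp_rot: [-78.6, 89.7, -166.3]
ft_force: [-15.8, -4.1, 12.4]
finger_gap: 24.0
```

```bash
 python3 ck.py 6 1
```

```text
r 55.0 th -106.2 [-15.8  -4.1  12.4] [482.5  67.1  97. ]
1 [-0.    0.55  0.16]
```

Call:
send_rows --offset '[[0, -0.12, -0.03], [0, 0, 0], [0, 0, 0], [0, 0, 0], [0, 0, 0]]' --dr '[[0, 0, 0], [0, 0, 0], [0, 0, 0], [0, 0, 0], [0, 0, 0]]' --grip '[10, 60, 100, 100, 100]'

```text
time: 9.45
tool_pos: [484.1, 68.0, 97.3]
tcp_rot: [84.2, 90.0, -3.5]
ft_force: [1.3, 0.2, -0.1]
finger_gap: 85.4
```

Call:
send_rows --offset '[[-2, 0, 0], [-4, 0, 0], [-5, 0, 0], [-5, 0, 0], [-3, 0, 0]]' --dr '[[0, 0, 0], [0, 0, 0], [0, 0, 0], [0, 0, 0], [0, 0, 0]]' --grip '[100, 100, 100, 100, 100]'

```text
time: 10.07
tool_pos: [484.9, 68.0, 290.5]
tcp_rot: [90.0, 89.8, 2.3]
ft_force: [0.7, 0.1, -0.7]
finger_gap: 85.6
```

```bash
python3 -c "
from h import *
q=pose()[2];print(q['tool_pos'],q['ft_force'])
s=snap('side','s7');crop(s,240,100,400,320,3.5,'s7c');snap('top','t7')"
```

```text
[484.85440371  68.00922164 290.53276771] [ 0.74845609  0.1454629  -0.71750665]
```

View pics/s7c.png

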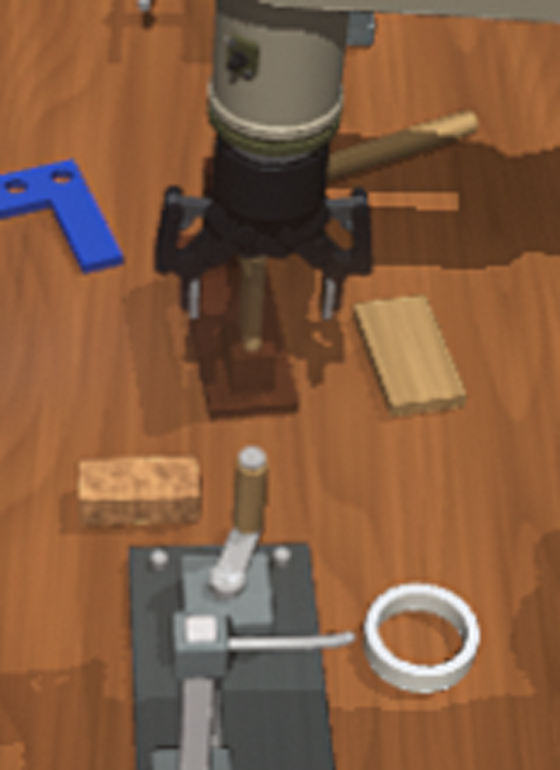

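```bash
python3 -c "
from h import *
go([491.5,-225,250],down(8.4));print(pose()[2]['joint_pos'])"
```

```text
tool axes
 [[ 0.008  0.    -1.   ]
 [ 0.999  0.039  0.008]
 [ 0.039 -0.999  0.   ]]
offset cm [ 4.2  -0.64 29.3 ] rotvec [-6.14  0.02 -0.43]
[ 1.98090545e+00 -1.10915621e+01  9.71564802e+01  6.96816627e-04
  9.35016249e+01 -2.81904829e-01]
```

Call:
send_rows --offset '[[0, -0.13, 5.86], [0, -0.13, 5.86], [0, -0.13, 5.86], [0, -0.13, 5.86], [0, -0.13, 5.86]]' --dr '[[0, 0, 0], [0, 0, 0], [0, 0, 0], [0, 0, 0], [-6.1, 0, -0.2]]' --grip '[100, 100, 100, 100, 60]'

```text
time: 10.8
tool_pos: [488.5, -226.8, 286.1]
tcp_rot: [-103.7, 89.7, 174.7]
ft_force: [1.5, 1.2, -0.3]
finger_gap: 69.8
```

Call:
send_rows --offset '[[4, 0, 0], [0, 0, 0]]' --dr '[[0, 0, 0], [0, 0, 0]]' --grip '[60, 60]'

```text
time: 11.05
tool_pos: [486.5, -224.4, 242.5]
tcp_rot: [-119.2, 89.3, 159.1]
ft_force: [-0.4, 0.5, -0.3]
finger_gap: 51.3
```

```bash
python3 -c "
from h import *
go([491.5,-225,134],down(8.4));print(pose()[2]['joint_pos'],pose()[0])
s=snap('side','s8');crop(s,240,60,400,240,4,'s8c');s=snap('top','t8')"
```

```text
tool axes
 [[-0.011  0.004 -1.   ]
 [ 0.99   0.144 -0.01 ]
 [ 0.144 -0.99  -0.006]]
offset cm [10.85  0.6   0.19] rotvec [-0.13 -0.32  0.58]
[-30.17588954  -2.108551    93.97956131  -0.10689919  88.78440501
 -38.44025102] [ 486.45966833 -224.4135274   242.53920468]
```

View pics/s8c.png

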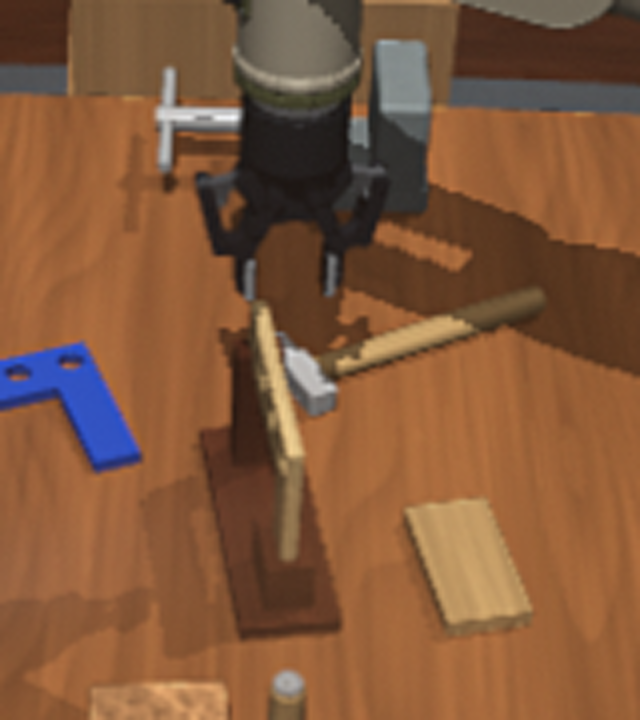

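View pics/t8.png

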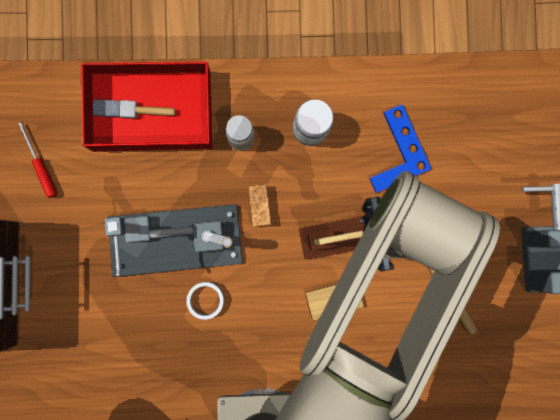

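Call:
send_rows --offset '[[2, 0.5, 0.2], [3.5, 0, 0], [0, 0, 0]]' --dr '[[-0.1, -0.3, 0.4], [0, 0, 0], [0, 0, 0]]' --grip '[60, 60, 60]'

```text
time: 11.52
tool_pos: [493.4, -225.0, 191.1]
tcp_rot: [15.6, 89.8, -65.8]
ft_force: [0.0, -0.8, -0.1]
finger_gap: 51.1
```

```bash
python3 -c "
from h import *
go([491.5,-225,134],down(8.4));print(pose()[0])
s=snap('side','s9');crop(s,260,100,380,200,6,'s9c')"
```

```text
tool axes
 [[ 0.001 -0.003 -1.   ]
 [ 0.989  0.149  0.001]
 [ 0.149 -0.989  0.003]]
offset cm [ 5.71 -0.2  -0.04] rotvec [ 0.15  0.17 -0.05]
[ 493.43062434 -224.98345095  191.08801106]
```

View pics/s9c.png

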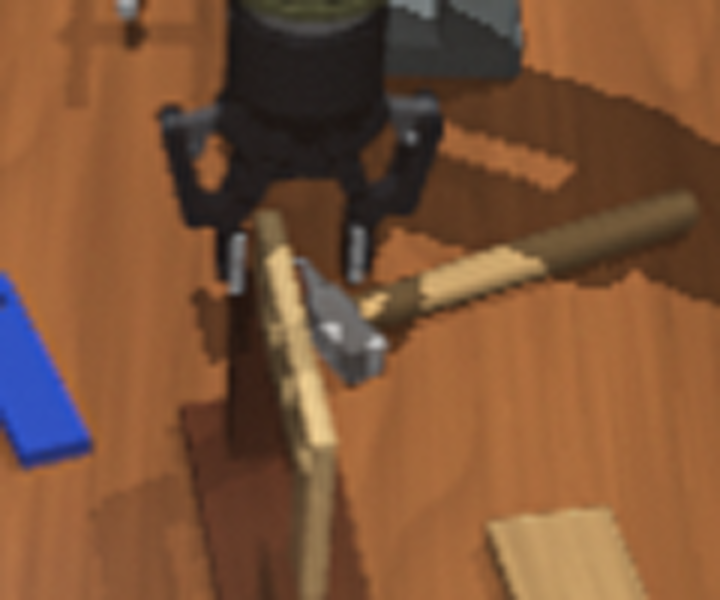

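Call:
send_rows --offset '[[2.7, -0.2, 0], [3, 0, 0], [0, 0, 0], [0, 0, 0]]' --dr '[[0, 0, 0], [0, 0, 0], [0, 0, 0], [0, 0, 0]]' --grip '[60, 60, 60, 40]' --force 50

```text
time: 12.08
tool_pos: [493.8, -227.6, 138.0]
tcp_rot: [40.3, 89.5, -41.2]
ft_force: [0.3, -0.1, 1.2]
finger_gap: 35.0
```

Call:
send_rows --offset '[[0, 0, 0], [0, 0, 0], [0, 0, 0], [0, 0, 0]]' --dr '[[0, 0, 0], [0, 0, 0], [0, 0, 0], [0, 0, 0]]' --grip '[20, 3, 3, 3]'

```text
time: 12.58
tool_pos: [493.3, -227.8, 137.4]
tcp_rot: [35.9, 89.5, -45.7]
ft_force: [-1.8, 0.4, 6.4]
finger_gap: 11.3
```

```bash
python3 -c "
from h import *
go([491.5,-225,134],down(8.4));q=pose()[2];print(q['tool_pos'],q['ft_force'],q['finger_gap'])
s=snap('side','s10');crop(s,260,100,380,200,6,'s10c')"
```

```text
tool axes
 [[ 0.006 -0.006 -1.   ]
 [ 0.989  0.148  0.005]
 [ 0.148 -0.989  0.007]]
offset cm [ 0.34 -0.14 -0.3 ] rotvec [ 0.09  0.41 -0.3 ]
[ 493.3096148  -227.77025989  137.44506441] [-1.84605322  0.43343108  6.43408334] 11.278477230076085
```

View pics/s10c.png

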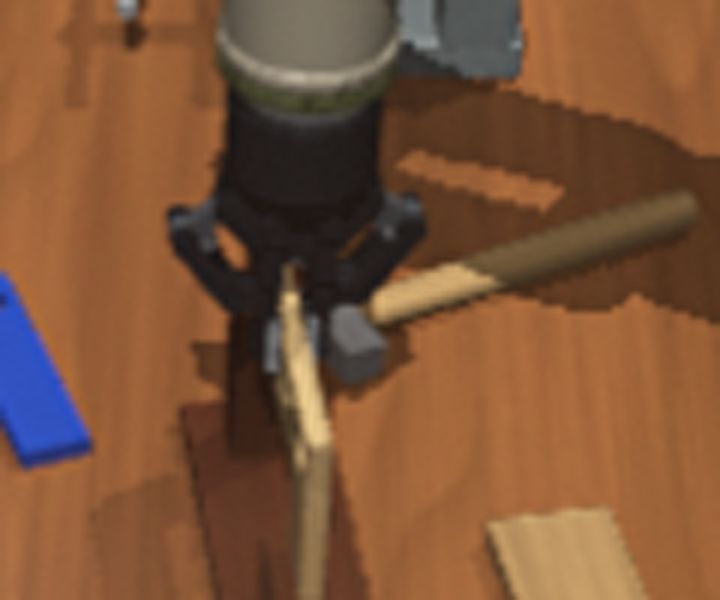

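Call:
send_rows --offset '[[-1, 0, 0], [-3, 0, 0], [-4, 0, 0], [-4, 0, 0], [-4.5, 0, 0]]' --dr '[[0, 0, 0], [0, 0, 0], [0, 0, 0], [0, 0, 0], [0, 0.3, 0]]' --grip '[3, 3, 3, 3, 3]'

```text
time: 13.25
tool_pos: [491.6, -226.0, 302.2]
tcp_rot: [95.5, 89.8, 13.9]
ft_force: [0.9, 0.1, -0.8]
finger_gap: 11.3
```

```bash
python3 -c "
from h import *
q=pose()[2];print(q['tool_pos'],q['ft_force'],q['finger_gap'])
go([395,260,300],down(4))
s=snap('side','s11');crop(s,240,30,420,230,4,'s11c');snap('top','t11')"
```

```text
[ 491.58098937 -226.01675794  302.16023013] [ 0.85226321  0.09019543 -0.79008182] 11.294373233891827
tool axes
 [[ 0.004  0.001 -1.   ]
 [ 0.989  0.147  0.004]
 [ 0.147 -0.989 -0.   ]]
offset cm [  0.22  -2.4  -49.49] rotvec [ 4.47 -0.03 -0.21]
```

View pics/s11c.png

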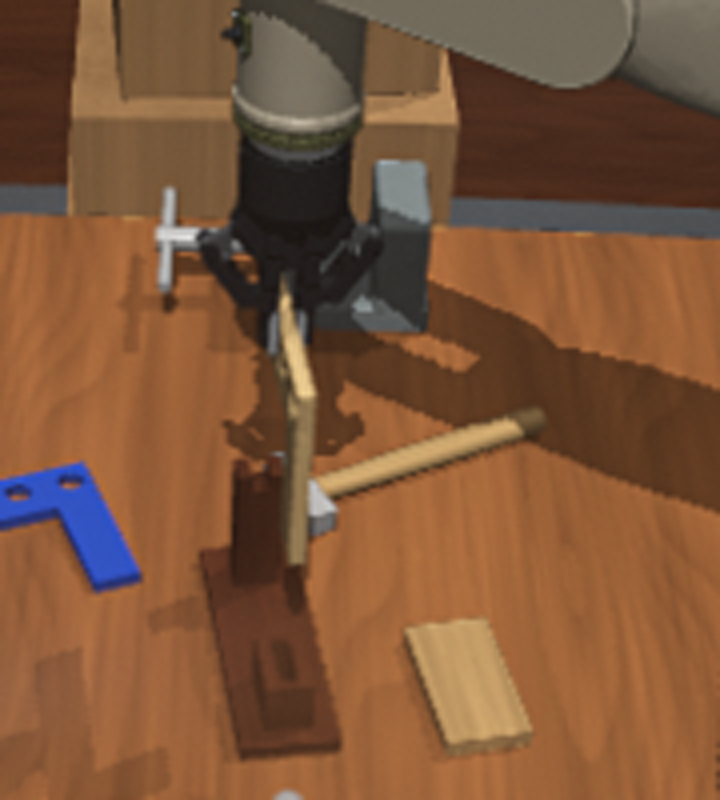

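Call:
send_rows --offset '[[0, -1.24, -4.7], [0, -1.24, -4.7], [0, -1.24, -4.7], [0, -1.24, -4.7], [0, -1.24, -4.7]]' --dr '[[0, 0, 0], [0, 0, 0], [0, 0, 0], [0, 0, 0], [4.4, 0, 0]]' --grip '[3, 3, 3, 3, 3]'

```text
time: 13.98
tool_pos: [395.0, -1.7, 300.0]
tcp_rot: [100.3, 89.8, 14.3]
ft_force: [0.9, 0.4, -0.8]
finger_gap: 11.3
```

```bash
python3 -c "
from h import *
q=pose()[2];print(q['tool_pos'],q['ft_force'],q['finger_gap'],q['joint_pos'])
go([390,260,300],down(4))"
```

```text
[394.97313028  -1.67176912 300.04805454] [ 0.93265863  0.41643635 -0.83600479] 11.259771731069636 [-7.76883670e+00 -2.67786355e+01  1.08653873e+02  8.47938913e-02
  9.79176396e+01 -1.17155438e+01]
tool axes
 [[ 0.004  0.001 -1.   ]
 [ 0.998  0.069  0.004]
 [ 0.069 -0.998 -0.001]]
offset cm [  0.03   1.31 -26.14] rotvec [-0.04 -0.04 -0.22]
```

Call:
send_rows --offset '[[0, 0.3, -5], [0, 0.3, -5], [0, 0.3, -5], [0, 0.3, -5], [0, 0.3, -5]]' --dr '[[0, 0, 0], [0, 0, 0], [0, 0, 0], [0, 0, 0], [0, 0, -0.2]]' --grip '[3, 3, 3, 3, 3]'

```text
time: 14.6
tool_pos: [392.7, 249.1, 300.4]
tcp_rot: [142.9, 90.0, 57.0]
ft_force: [0.4, -1.4, -1.3]
finger_gap: 11.3
```

Call:
send_rows --offset '[[0, 0, -0.8], [0, 0, 0], [0, 0, 0]]' --dr '[[0, 0, 0], [0, 0, 0], [0, 0, 0]]' --grip '[3, 3, 3]'

```text
time: 14.98
tool_pos: [392.8, 254.4, 300.3]
tcp_rot: [103.6, 90.0, 17.6]
ft_force: [0.3, 0.0, -0.3]
finger_gap: 11.1
```

```bash
python3 -c "
from h import *
q=pose()[2];print(q['tool_pos'],q['ft_force'],q['finger_gap'],q['joint_pos'])
go([392,256,300],down(4))
s=snap('side','s12');crop(s,250,160,410,320,5,'s12c');s=snap('top','t12');crop(s,80,160,240,320,5,'t12c')"
```

```text
[392.76338166 254.38578222 300.29572337] [ 0.26997793  0.04604017 -0.33526878] 11.147283289941416 [ 2.66494098e+01 -1.43703085e+01  9.91050000e+01 -6.85891721e-04
  9.52610232e+01  2.26483661e+01]
tool axes
 [[ 0.     0.    -1.   ]
 [ 0.998  0.07   0.   ]
 [ 0.07  -0.998 -0.   ]]
offset cm [ 0.03 -0.06 -0.17] rotvec [ 0. -0. -0.]
```

View pics/s12c.png

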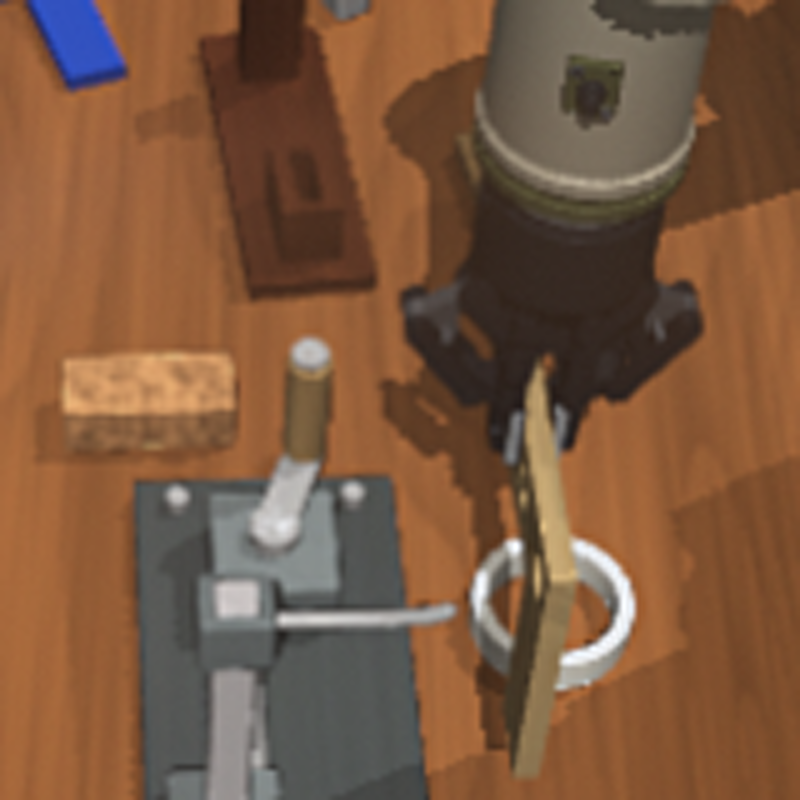

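View pics/t12c.png

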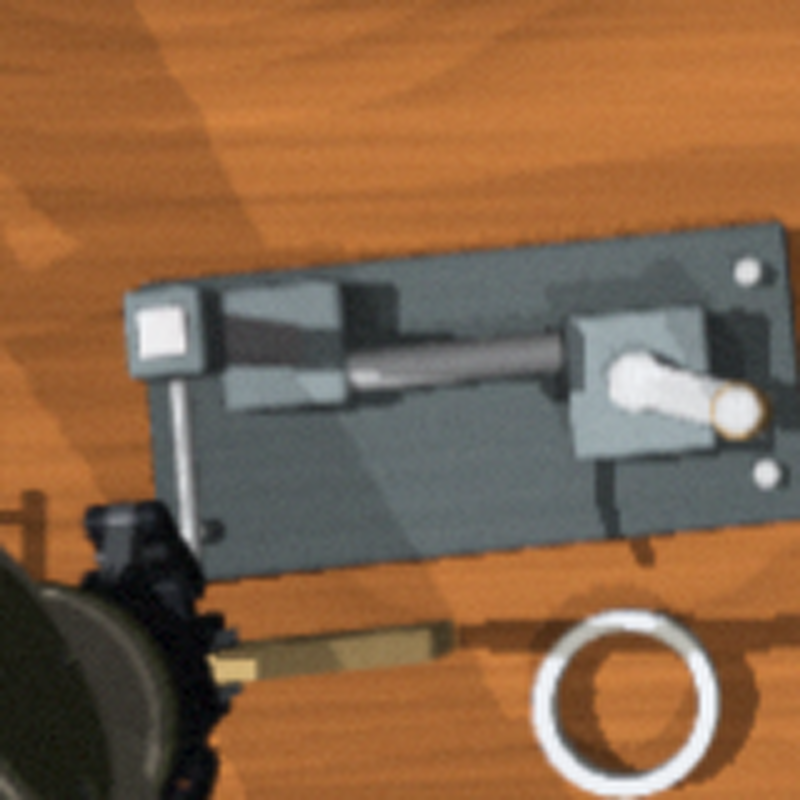

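```bash
python3 -c "
from h import *
np.set_printoptions(suppress=True,precision=1)
s=load('s12');t=load('t12');p0=np.array([392.8,254.4,300.3]);c,sn=np.cos(np.radians(4)),np.sin(np.radians(4));n=[c,sn,0];ty=np.array([-sn,c,0])
f=lambda x,y:(x/5-.4+250,y/5-.4+160)
g=lambda x,y:(x/5-.4+80,y/5-.4+160)
for nm,P,off in(('top end left',(548,573),6),('top end right',(573,578),-6),('leg bot L',(511,773),6),('leg bot R',(537,777),-6)):
    q=onplane(s,f(*P),p0+np.array(n)*off,n);print(nm,q,(q-p0)@ty)
for P in((443,622),(447,655)):
    for z in(328.5,): q=onz(t,g(*P),z);print('-y end top',q,(q-p0)@ty,(q-p0)@n)
print('tip',tri(s,f(450,610),t,g(193,552)))
for P in((176,380),(182,440),(186,490)): print(onz(t,g(*P),215))
print('bar side',onplane(s,f(282,622),[0,287,0],[0,1,0]),onplane(s,f(350,620),[0,287,0],[0,1,0]))
"

```

```text
top end left [393.2 334.6 319. ] 79.94022062182161
top end right [381.4 331.  311.3] 77.20540031205316
leg bot L [392.9 338.3 169.4] 83.72249952841807
leg bot R [380.8 339.6 168.6] 85.85026156673378
-y end top [407.1 164.  328.5] -91.21720283874009 7.953377580358971
-y end top [395.1 162.7 328.5] -91.67358179067543 -4.122347824215272
tip (array([427.7, 284.7, 222.4]), np.float64(6.7071037802815034))
[501.5 293.  215. ]
[476.7 290.7 215. ]
[456.2 289.2 215. ]
bar side [501.2 287.  212. ] [470.  287.  215.3]
```

```bash
python3 -c "
from h import *
s=load('s12');crop(s,335,225,375,320,8,'s12d');t=load('t12');crop(t,95,225,185,305,8,'t12d')"
```

```text
(no output)
```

View pics/s12d.png

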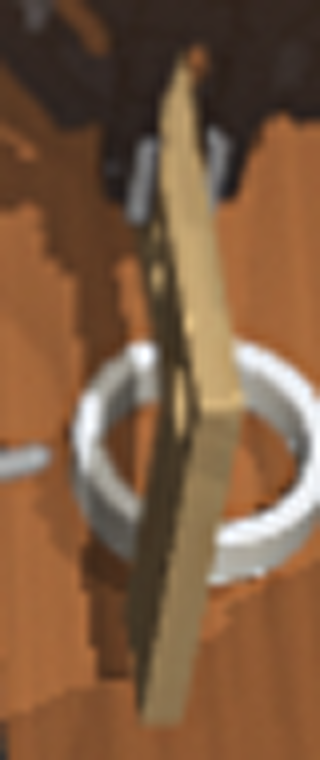

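View pics/t12d.png

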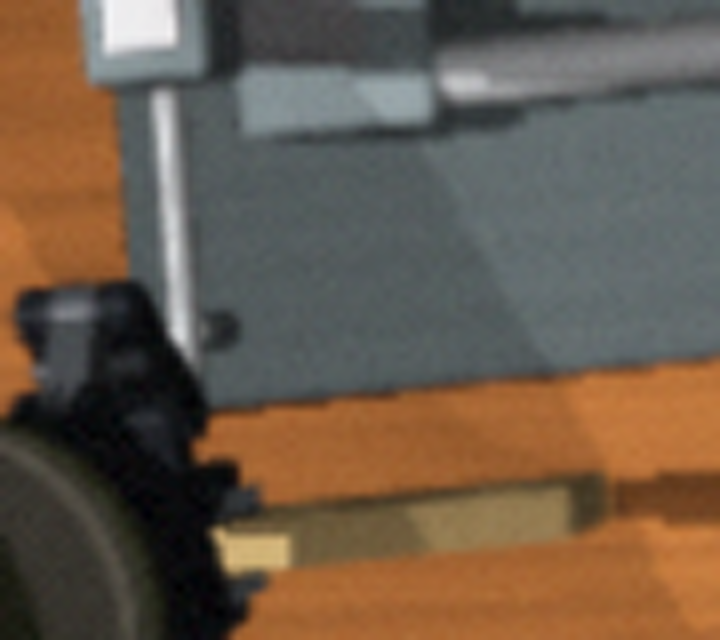

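```bash
python3 -c "
from h import *
np.set_printoptions(suppress=True,precision=1)
s=load('s12');t=load('t12');p0=np.array([392.8,254.4,300.3]);c,sn=np.cos(np.radians(4)),np.sin(np.radians(4));n=np.array([c,sn,0]);ty=np.array([-sn,c,0])
f=lambda x,y:(x/8-.44+335,y/8-.44+225)
g=lambda x,y:(x/8-.44+95,y/8-.44+225)
for nm,P,off in(('top end left',(197,410),6),('top end right',(241,405),-6),('leg bot L',(138,718),6),('leg bot R',(182,722),-6)):
    q=onplane(s,f(*P),p0+n*off,n);print(nm,q,(q-p0)@ty)
    for yy in(86,90,93): q=onplane(s,f(*P),p0+ty*yy,ty);print('   ',yy,q,(q-p0)@n)
for P,z in(((572,487),328.5),((572,542),328.5),((607,475),278),((607,515),278)):
    q=onz(t,g(*P),z);print('-y end top',q,(q-p0)@ty,(q-p0)@n)
for P in((164,100),(170,180),(176,260)): print('bar',onz(t,g(*P),215))
"

```

```text
top end left [393.1 336.8 316.4] 82.16778853910652
    86 [393.9 340.7 321.6] 7.101049935113755
    90 [394.8 344.8 327. ] 8.250307951117904
    93 [395.4 347.8 331.1] 9.112251463120971
top end right [381.2 334.4 315.9] 80.62906364008343
    86 [382.4 339.9 323.2] -4.364842261674239
    90 [383.4 344.  328.7] -3.147060013849414
    93 [384.1 347.  332.7] -2.2337233279808637
leg bot L [392.9 338.6 169.3] 83.98404030466322
    86 [393.4 340.6 172.5] 6.580781519992441
    90 [394.2 344.7 178.9] 7.733148844271468
    93 [394.9 347.8 183.6] 8.59742433748075
leg bot R [380.7 341.7 172.6] 87.91126014541949
    86 [380.2 339.7 169.6] -6.588223739044541
    90 [381.2 343.8 175.9] -5.357153776215458
    93 [381.9 346.9 180.7] -4.433851304093585
-y end top [404.6 167.9 328.5] -87.1407336087373 5.767302995785141
-y end top [392.2 168.  328.5] -86.11944457254633 -6.6428264847886025
-y end top [403.3 169.2 278. ] -85.69920076759311 4.505678615874996
-y end top [393.7 169.3 278. ] -84.90632431838563 -5.030081402478242
bar [498.5 292.5 215. ]
bar [477.9 291.1 215. ]
bar [457.3 289.7 215. ]
```

Call:
send_rows --offset '[[3, 0, -0.25], [3.5, 0, 0], [2.8, 0, 0], [0, 0, 0], [0, 0, 0]]' --dr '[[0, 0, 0], [0, 0, 0], [0, 0, 0], [0, 0, 0], [0, 0, 0]]' --grip '[3, 3, 3, 3, 3]'

```text
time: 15.7
tool_pos: [393.1, 257.8, 208.7]
tcp_rot: [125.3, 89.9, 39.3]
ft_force: [0.1, -0.0, -0.1]
finger_gap: 11.3
```

```bash
python3 -c "
from h import *
q=pose()[2];print(q['tool_pos'],q['ft_force'],q['finger_gap'])
go([392,256.9,207],down(4))
s=snap('side','s13');crop(s,290,220,390,340,6,'s13c');s=snap('top','t13');crop(s,80,200,200,300,6,'t13c')"
```

```text
[393.11411451 257.78822997 208.73571726] [ 0.0990812  -0.04978399 -0.11583297] 11.334650298661442
tool axes
 [[ 0.001  0.001 -1.   ]
 [ 0.998  0.07   0.002]
 [ 0.07  -0.998 -0.001]]
offset cm [ 0.17 -0.12  0.08] rotvec [ 0.01 -0.06 -0.09]
```

View pics/s13c.png

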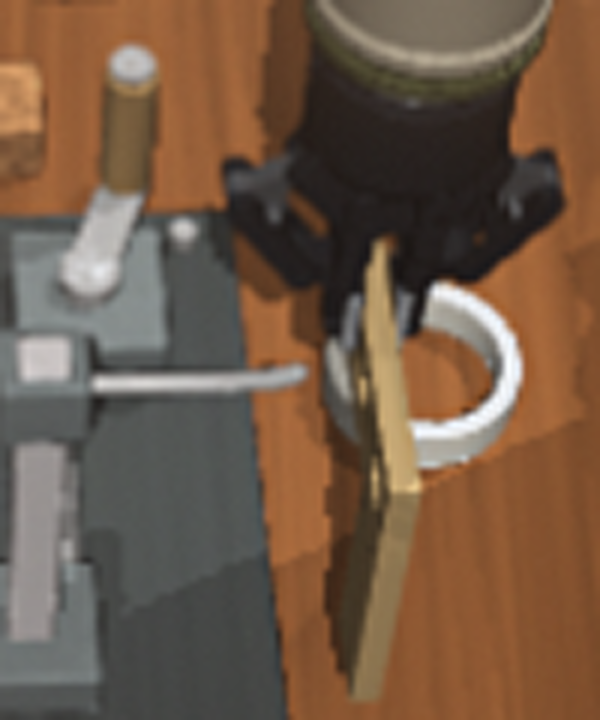

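View pics/t13c.png

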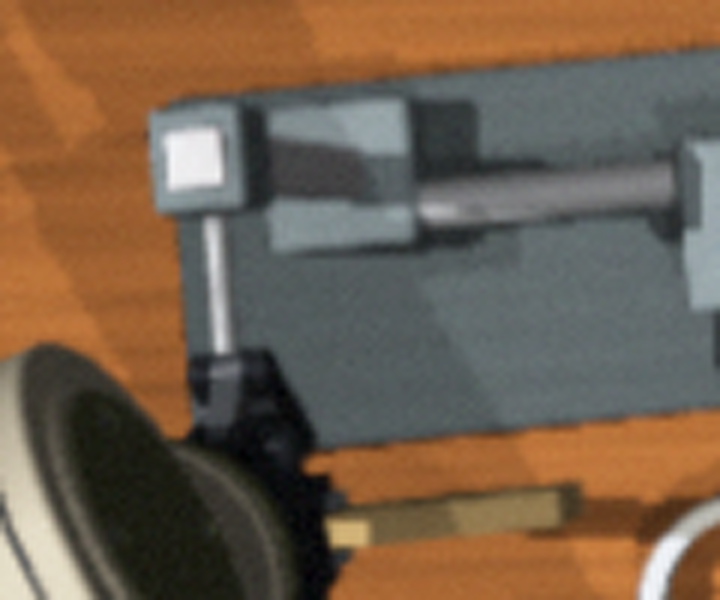

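```bash
python3 -c "
from h import *
np.set_printoptions(suppress=True,precision=1)
s=load('s13');t=load('t13')
c,sn=np.cos(np.radians(4)),np.sin(np.radians(4));n=np.array([c,sn,0]);ty=np.array([-sn,c,0])
seat=np.array([461.4,287.8,215.])
for d in(45,20,-10,-25): 
  P=seat+n*d;print(d,P,'side6x',((proj(s,P)[0]-[290,220])+.42)*6,'top6x',((proj(t,P)[0]-[80,200])+.42)*6)
p0=np.array([393.1,257.8,208.7]);
for y,nm in((27.4,'c'),(75.4,'d'),(93.4,'end')):
  for z in(-11,0,11,20):
    P=p0+ty*y+[0,0,10+z]+n*6; print(nm,z,P,((proj(s,P)[0]-[290,220])+.42)*6)
P=p0+ty*(-86.6)+[0,0,30];print('top -y end',((proj(t,P)[0]-[80,200])+.42)*6)
"

```

```text
45 [506.3 290.9 215. ] side6x [ 85.6 389.9] top6x [217.2 202.1]
20 [481.4 289.2 215. ] side6x [150.5 388.3] top6x [222.9 274.5]
-10 [451.4 287.1 215. ] side6x [228.3 386.3] top6x [229.8 361.8]
-25 [436.5 286.1 215. ] side6x [267.1 385.2] top6x [233.2 405.6]
c -11 [397.2 285.6 207.7] [366.8 398.2]
c 0 [397.2 285.6 218.7] [369.8 381.5]
c 11 [397.2 285.6 229.7] [372.9 364.6]
c 20 [397.2 285.6 238.7] [375.4 350.6]
d -11 [393.8 333.4 207.7] [381.4 501.8]
d 0 [393.8 333.4 218.7] [384.6 485.5]
d 11 [393.8 333.4 229.7] [387.8 468.9]
d 20 [393.8 333.4 238.7] [390.5 455.2]
end -11 [392.6 351.4 207.7] [386.9 541.9]
end 0 [392.6 351.4 218.7] [390.2 525.7]
end 11 [392.6 351.4 229.7] [393.6 509.3]
end 20 [392.6 351.4 238.7] [396.3 495.7]
top -y end [560.4 509.1]
```

Call:
send_rows --offset '[[-0.15, 1, 0.1], [0, 1, 0], [0, 1, 0], [0, 0, 0]]' --dr '[[0, 0, 0], [0, 0, 0], [0, 0, 0], [0, 0, 0]]' --grip '[3, 3, 3, 3]'

```text
time: 16.3
tool_pos: [423.1, 259.0, 208.6]
tcp_rot: [-117.4, 90.0, 156.6]
ft_force: [-0.6, 0.1, -1.1]
finger_gap: 11.1
```

```bash
python3 -c "
from h import *
q=pose()[2];print(q['tool_pos'],q['ft_force'],q['finger_gap'])
s=snap('side','s14');crop(s,290,230,390,330,7,'s14c')"
```

```text
[423.13823747 258.97442188 208.56770204] [-0.58304248  0.14907037 -1.10947752] 11.050251713248484
```

View pics/s14c.png

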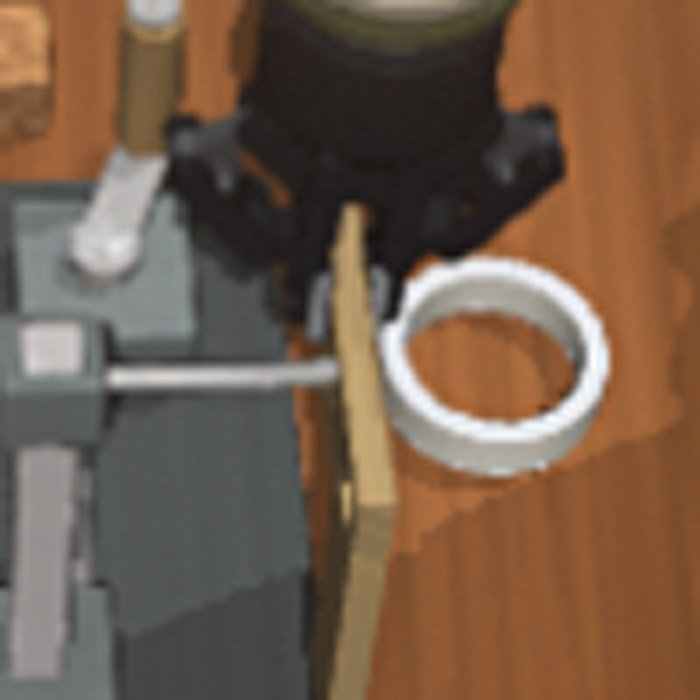

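Call:
send_rows --offset '[[-0.15, 0.5, 0], [0, 0.5, 0], [0, 0.5, 0], [0, 0, 0]]' --dr '[[0, 0, 0], [0, 0, 0], [0, 0, 0], [0, 0, 0]]' --grip '[3, 3, 3, 3]'

```text
time: 16.85
tool_pos: [437.7, 260.1, 210.2]
tcp_rot: [-177.6, 90.0, 96.4]
ft_force: [0.1, 0.3, -1.4]
finger_gap: 11.1
```

```bash
python3 -c "
from h import *
q=pose()[2];print(q['tool_pos'],q['ft_force'],q['finger_gap'])
s=snap('side','s15');crop(s,290,230,390,330,7,'s15c')"
```

```text
[437.67480625 260.13673272 210.24326714] [ 0.1428349   0.33768278 -1.41841679] 11.122073932621863
```

View pics/s15c.png

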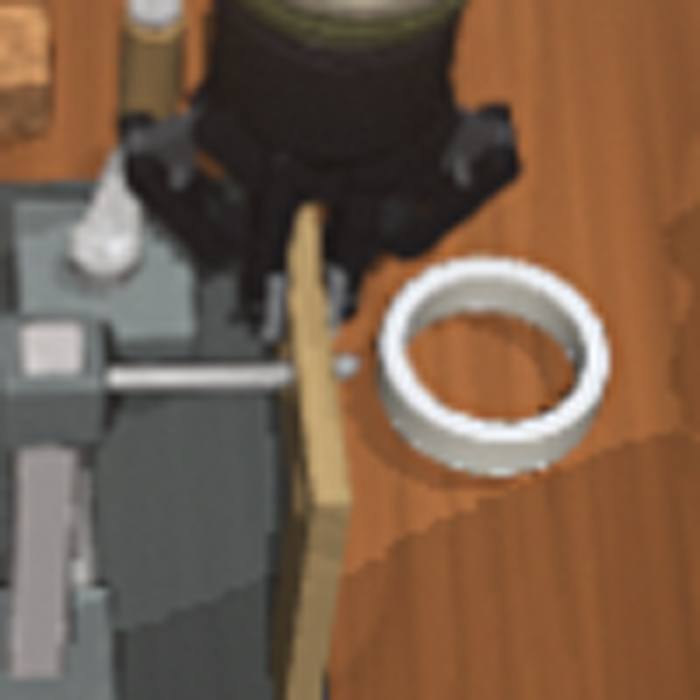

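Call:
send_rows --offset '[[0, 0.5, 0], [0, 0.5, 0], [0, 0.2, 0], [0, 0, 0]]' --dr '[[0, 0, 0], [0, 0, 0], [0, 0, 0], [0, 0, 0]]' --grip '[3, 3, 3, 3]'

```text
time: 17.4
tool_pos: [449.5, 261.0, 210.2]
tcp_rot: [-148.0, 90.0, 126.1]
ft_force: [-1.3, -0.3, -0.7]
finger_gap: 11.1
```

Call:
send_rows --offset '[[0.3, 0, 0], [0.3, 0, 0], [0.2, 0, 0], [0, 0, 0]]' --dr '[[0, 0, 0], [0, 0, 0], [0, 0, 0], [0, 0, 0]]' --grip '[3, 3, 3, 3]'

```text
time: 17.9
tool_pos: [449.1, 260.9, 202.0]
tcp_rot: [-122.9, 90.0, 151.2]
ft_force: [-0.7, -1.3, -1.0]
finger_gap: 11.2
```

```bash
python3 -c "
from h import *
q=pose()[2];print(q['tool_pos'],q['ft_force'],q['finger_gap'])
s=snap('side','s16');crop(s,290,230,390,330,7,'s16c')"
```

```text
[449.14731894 260.92638336 201.97248685] [-0.67399815 -1.2632908  -1.02701656] 11.152376223230416
```

View pics/s16c.png

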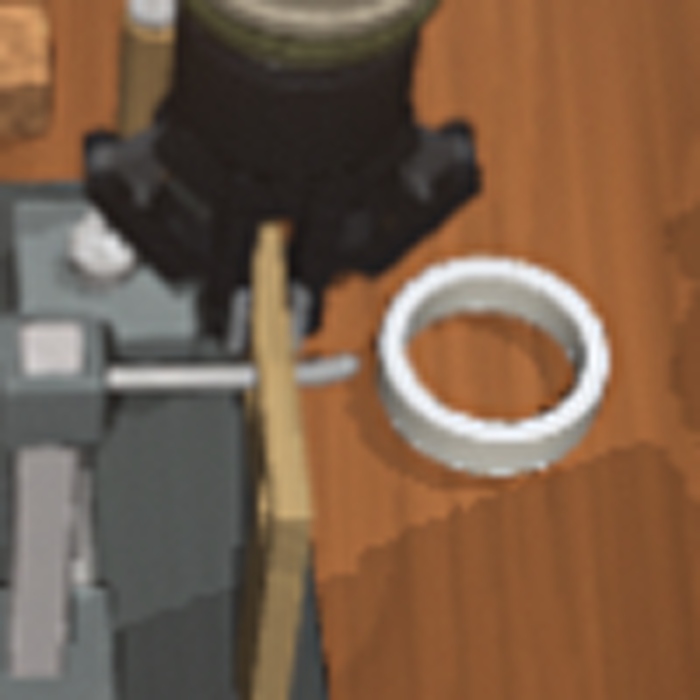

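Call:
send_rows --offset '[[0.15, 0, 0], [0.1, 0, 0], [0, 0, 0]]' --dr '[[0, 0, 0], [0, 0, 0], [0, 0, 0]]' --grip '[3, 3, 3]'

```text
time: 18.32
tool_pos: [449.3, 261.0, 199.7]
tcp_rot: [-155.0, 90.0, 119.1]
ft_force: [-1.0, -0.3, -0.8]
finger_gap: 11.4
```

Call:
send_rows --offset '[[0.1, 0, 0], [0.1, 0, 0], [0, 0, 0]]' --dr '[[0, 0, 0], [0, 0, 0], [0, 0, 0]]' --grip '[3, 3, 3]'

```text
time: 18.7
tool_pos: [449.6, 261.1, 199.0]
tcp_rot: [130.2, 89.9, 44.3]
ft_force: [-4.1, -2.8, 6.8]
finger_gap: 11.4
```

Call:
send_rows --offset '[[-0.05, 0, 0.15], [0, 0, 0.05], [0, 0, 0]]' --dr '[[0, 0, 0], [0, 0, 0], [0, 0, 0]]' --grip '[3, 3, 3]' --force 20

```text
time: 19.08
tool_pos: [449.9, 259.5, 199.0]
tcp_rot: [139.1, 89.9, 53.1]
ft_force: [-1.5, 2.9, 5.9]
finger_gap: 11.2
```

Call:
send_rows --offset '[[0, 0, 0], [0, 0, 0], [0, 0, 0], [0, 0, 0]]' --dr '[[0, 0, 0], [0, 0, 0], [0, 0, 0], [0, 0, 0]]' --grip '[16, 22, 30, 32]'

```text
time: 19.58
tool_pos: [449.4, 258.8, 198.0]
tcp_rot: [-107.0, 90.0, 167.1]
ft_force: [0.0, 0.1, 0.0]
finger_gap: 27.4
```

```bash
python3 -c "
from h import *
q=pose()[2];print(q['tool_pos'],q['ft_force'],q['finger_gap'])
s=snap('side','s17');crop(s,290,230,390,330,7,'s17c')"
```

```text
[449.3856549  258.82986239 197.99765129] [0.01020689 0.14730246 0.01169554] 27.447491379917395
```

View pics/s17c.png

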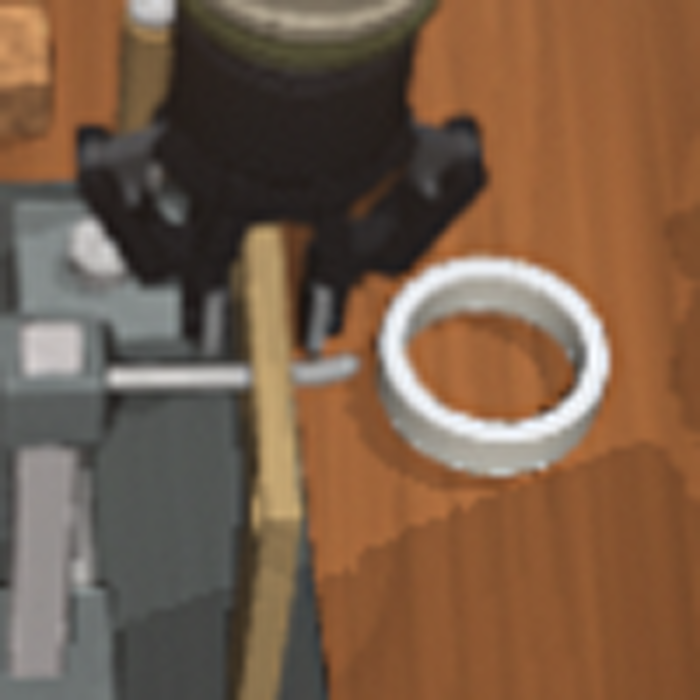

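Call:
send_rows --offset '[[0, 0, 0], [0, 0, 0], [0, 0, 0], [0, 0, 0], [0, 0, 0]]' --dr '[[0, 0, 0], [0, 0, 0], [0, 0, 0], [0, 0, 0], [0, 0, 0]]' --grip '[36, 38, 38, 38, 38]'

```text
time: 20.25
tool_pos: [449.5, 259.0, 198.3]
tcp_rot: [-178.1, 90.0, 95.9]
ft_force: [-1.5, -0.5, 0.0]
finger_gap: 32.3
```

```bash
python3 -c "
from h import *
q=pose()[2];print(q['tool_pos'],q['ft_force'],q['finger_gap'])
s=snap('side','s18');crop(s,290,230,390,330,7,'s18c')"
```

```text
[449.48986963 259.00540025 198.276206  ] [-1.54216903 -0.49735629  0.00674278] 32.25747438766223
```

View pics/s18c.png

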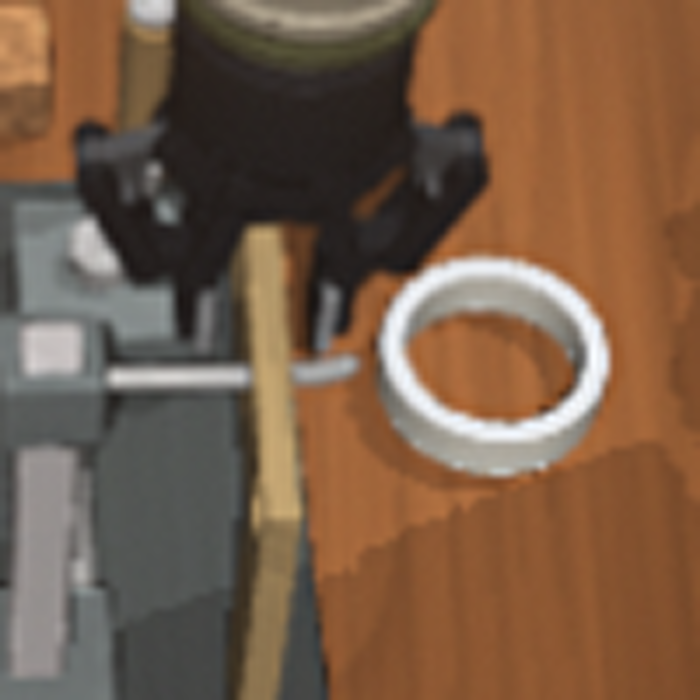

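Call:
send_rows --offset '[[-0.8, 0, 0], [-1, 0, 0], [-1.5, 0, 0], [-2, 0, 0], [-3, 0, 0]]' --dr '[[0, 0, 0], [0, 0, 0], [0, 0, 0], [0, 0, 0], [0, 0, 0]]' --grip '[38, 38, 38, 38, 38]'

```text
time: 20.92
tool_pos: [449.2, 258.8, 282.5]
tcp_rot: [-110.8, 90.0, 163.3]
ft_force: [0.5, 0.4, 0.3]
finger_gap: 32.2
```

Call:
send_rows --offset '[[-3, 0, 0], [-2, 0, 0], [0, -4, 0], [0, -4, 0], [0, 0, 0]]' --dr '[[0, 0, 0], [0, 0, 0], [0, 0, 0], [0, 0, 0], [0, 0, 0]]' --grip '[38, 38, 38, 38, 38]'

```text
time: 21.55
tool_pos: [368.1, 253.4, 332.3]
tcp_rot: [139.2, 89.9, 53.4]
ft_force: [0.1, 0.3, 0.0]
finger_gap: 32.1
```

```bash
python3 -c "
from h import *
q=pose()[2];print(q['tool_pos'],q['ft_force'],q['finger_gap'],q['time'])
s=snap('side','s19');crop(s,200,170,400,330,4,'s19c');s=snap('top','t19');crop(s,80,180,240,320,5,'t19c')"
```

```text
[368.13446534 253.40559034 332.31832135] [0.05514824 0.27558525 0.02346497] 32.08448339060499 21.55
```

View pics/s19c.png

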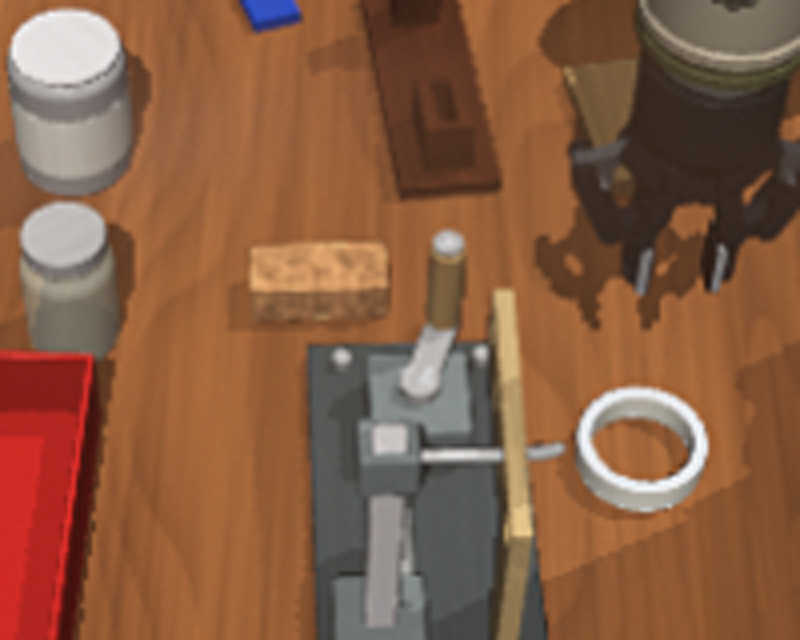

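View pics/t19c.png

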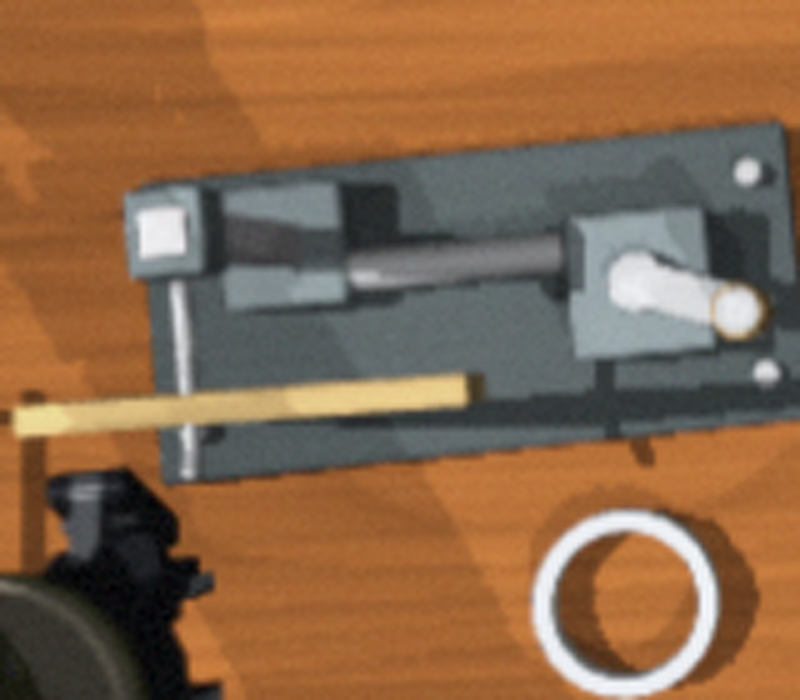

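Call:
send_rows --offset '[[0, -1, 0], [0, 0, 0], [0, 0, 0], [0, 0, 0], [0, 0, 0]]' --dr '[[0, 0, 0], [0, 0, 0], [0, 0, 0], [0, 0, 0], [0, 0, 0]]' --grip '[38, 38, 38, 38, 38]'

```text
time: 22.28
tool_pos: [359.8, 252.5, 331.2]
tcp_rot: [-154.3, 90.0, 119.8]
ft_force: [-0.6, 0.5, 0.3]
finger_gap: 32.6
```

```bash
python3 -c "
from h import *
np.set_printoptions(suppress=True,precision=1)
s=snap('side','s20');crop(s,290,230,350,350,6,'s20c')
a=load('s19');d=np.abs(a['pixels'].astype(int)-s['pixels']).max(2)[235:350,310:345]
print('diff template region',d.max(),(d>25).sum())
t=load('t19')
f=lambda x,y:(x/4-.4+200,y/4-.4+170)
g=lambda x,y:(x/5-.4+80,y/5-.4+180)
# intersect both views of top-edge ends
print('far -y end',tri(a,f(504,291),t,g(468,388)));print('near +y end',tri(a,f(519,532),t,g(15,421)))
for n in('jar','x'): pass
b=load('top0')
m=np.abs(b['pixels'].astype(int)-t['pixels']).max(2)
for nm,(x,y) in dict(jar=(239,128),can=(313,120),block=(260,205),tape=(205,301),off=(335,300)).items():
    print(nm,np.median(m[y-22:y+22,x-22:x+22]),(m[y-22:y+22,x-22:x+22]>60).mean())
"
```

```text
diff template region 64 53
far -y end (array([454.2, 172.2, 227.4]), np.float64(1.5791701717217277))
near +y end (array([448.3, 351.1, 233.7]), np.float64(3.683714480519338))
jar 7.0 0.0
can 6.0 0.0
block 7.0 0.0
tape 7.0 0.020144628099173553
off 75.0 0.7820247933884298
```

View pics/s20c.png

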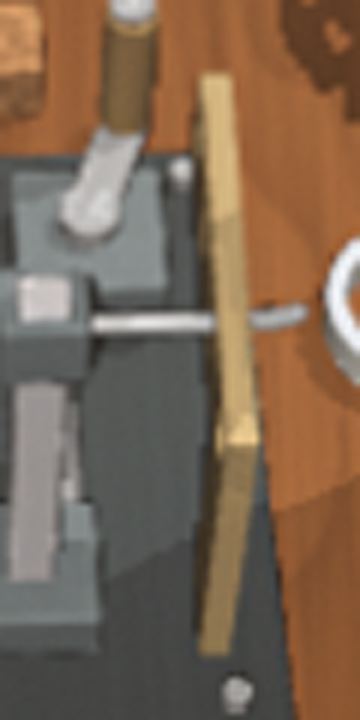

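```bash
python3 -c "
from h import *
print(r.sense()['time']);print(workorder.hand_in())"
```

```text
22.325
the job is handed in; nothing more can be done
None
```

The template is hanging level and freely on the fully raised hook. I handed the job in at about 22 s; no verdict is reported.

- **Cranking:** I gripped the loose wooden sleeve and cranked about 6.2 rad to the hard stop. There the wrist force rose to about 85 N and the sleeve stopped moving. The images showed the hook rise about 60 mm over the first 5.7 rad, which matches 10.6 mm per rad. The crank stayed in place when I let go.
- **Hanging:** I took the plywood template from the rack and hung it by hole_c, the hole nearest its centre of mass. I then released it and drew the hand clear.

**Last checks**
- The bar passes through the arm at about y +22 mm, which is hole_c (y +24 mm).
- The arm measures 179 mm between its ends, against 180 mm. The ends differ by about 6 mm in height, or 2 degrees from level, within measuring error.
- Two pictures about 0.7 s apart show the template unmoved. The few differing pixels looked like the arm's moving shadow.
- The wrist force was under 1 N, and the hand was about 90 mm in front of the template and above it.
- The jar, can, sanding block and tape roll look unmoved.

**Failed or disagreed**
- The offcut check by picture difference did not pass, most likely because the arm and its shadow cover it. I never went near the offcut.
- The two cameras disagreed by 2–3 mm on the positions of the bar and the template. The clearance in the hole and the contact force on lowering covered this.

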